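# Load and close a microscope's sample drawer

### The arm

A 6-joint arm with a two-finger parallel gripper is mounted at the origin on the work surface. World frame = base frame: x ahead of the robot, y to its left, z up, the work surface at z = 0. Lengths are in mm, angles in rad, forces in N, time in s.
With the tool pointing down it reaches from about 425 to 1125 mm from the base axis. Payload 14.9 kg.
Tool frame: the origin (TCP) lies at the very end of the fingers, on their centre line; the grasp point (between the pads) lies 19 mm behind it; z points along the fingers, x is the direction in which the jaws open and shut, and the axes are right-handed (so a half turn about z gives the same grasp; the last joint's range is limited). The gripper opens to 91 mm and grips with 3 to 60 N. Pads are 32 mm wide; open, the fingers measure 118 mm over their backs; the gripper's body (76 mm by 178 mm) begins 60 mm behind the grasp point.
Start: joints at [-1.206, 0.379, 1.734, -0, 1.028, -0.033], TCP at [271.171, -645.356, 213.932] pointing down, gripper open.
Joint ranges: [-2.77, 2.77], [-0.74, 2.19], [0, 2.66], [-1.06, 4.2], [0.31, 2.87], [-3.08, 3.08]. Speed limits (rad/s): [1.89, 1.89, 2.39, 3.14, 3.14, 3.14].

### API

Orientations are given as a rotation vector (axis times angle).
In Python, from rig import status, viewer, job gives the robot as it stands.
- The arm moves only by the shell command python3 -m jog 'ROWS' [FORCE]. ROWS is JSON, a list of rows, each an object of numbers: "rx", "ry", "rz": the turn, a rotation vector about the tool's x, y, z in units of 5 degrees (1.0 is 5 degrees); "dx", "dy", "dz": the shift along the tool's x, y, z in units of 40 mm (1.0 is 40 mm); "fingers": the finger opening in mm, from 0 to 91.2. In form: [{"rx": .., "ry": .., "rz": .., "dx": .., "dy": .., "dz": .., "fingers": ..}, ...]. A call has 1 to 10 rows; each row shifts and turns the commanded pose from where the row before left it, along the tool's axes as they then stand; what a row does not reach is not made up. A row lasts 1/10 s, in which the tool goes at most 50 mm and 8.59 degrees, less where a joint would pass 70% of its speed; a pose out of reach is approached as far as the arm can. A call is refused whole if a number of a shift passes 1 or a number of a turn 1, either way. A call with a gripper value outside its range is refused whole. The fingers move at their own pace and stop on an object; FORCE is the grip in N (left out, the last holds). Time passes only in rows, so rows that do not move let the fingers close. It gives the time, the measured TCP pose, the force and the opening at its end, in the units of the state.
- status.sense(): the state, without advancing time (a new reading comes with each control period).
- viewer.grab_frame(name): name is "scene" or "top" or "wrist"; returns (picture, depth): 400x640x3 uint8, red, green, blue; 400x640 float32, mm along the optical axis (not along the pixel's ray), 0 where there is no reading.
- viewer.camera_params(name): a dict with "camera_matrix" (3x3 intrinsics, pixels), "xyz" and "attitude" of the camera in the world. Camera axes: x right, y up, looking along -z (the intrinsics and any distortion apply to the point x, -y, -z); pixel columns grow to the right and rows downward; lengths in mm; the calibration is good to about 2 mm. A picture is of the moment at which its call begins: read the wrist's pose just before it. camera_params takes no time and is no camera call; for the wrist camera it gives the pose at the moment of the call.
- job.job_done(): hands the job in, once; it reports no verdict.
Trained networks look in the newest picture that a camera, given by its name, has taken for a name from the list of things; names that differ only in an ending like _2 or _b are one class to them, and where a whole thing is asked for, a point or a joint stands for the part that bears it (a point fixed in the world has none). Each returns a list of dicts, best first, with "confidence" (0 to 1); they miss things now and then, are a little off and sometimes report something else, mostly with a low value. They report only what shows in the picture. A call takes as long as a camera call. They do not tell look-alikes from the thing itself.
- viewer.masks_of(camera, query): "mask" (400x640 bool, what is visible of it) and "pixel" ([row, column] in pixels, amid what is visible of it).
The state is a dict: "time_s": time; "q": joint angles; "qd": joint speeds; "joint_efforts": joint torques, N m; "position": TCP position; "eef_rot": TCP orientation; "contact_force": force on the tool from outside, world axes, zero at the start; "moment": the same for the moment, N m; "width": finger opening in mm.
Only numpy, scipy, OpenCV 4.12 (cv2) and the standard library are available. Lean on these libraries where they do the work, as an engineer would, in place of code of your own. Each camera call takes 0.05 s, during which the arm holds its last target.

### The job

Put every stone sample bar into the open drawer of the microscope base, each lying flat in a bay of its own. The drawer is held open by the tight orange wedge beside it: work the wedge loose by pulling its tab from side to side, first towards the open drawer's front, then towards the microscope, about a centimetre each way and twice each way, then draw it up out of its holder and set it down on the black mat, standing or lying. Then push the drawer fully home until it seats, and leave the other things on the table where they are.

Things in the scene. Friction and masses are not known exactly. Their poses are not given: they have to be found in the camera images.
- bar0_center (a point): centre of a sawn stone sample bar, brick red, 72 x 38 x 38 mm, about 0.24 kg, its long axis is the point's x axis; starts lying on the table; may be absent (None)
- bar1_center (a point): centre of a sawn stone sample bar, white marble, 72 x 38 x 38 mm, about 0.24 kg, its long axis is the point's x axis; starts lying on the table; may be absent (None)
- bar2_center (a point): centre of a sawn stone sample bar, grey-green, 72 x 38 x 38 mm, about 0.24 kg, its long axis is the point's x axis; starts lying on the table; may be absent (None)
- bar3_center (a point): centre of a sawn stone sample bar, sandy yellow, 72 x 38 x 38 mm, about 0.24 kg, its long axis is the point's x axis; starts lying on the table; may be absent (None)
- bar4_center (a point): centre of a sawn stone sample bar, slate blue, 72 x 38 x 38 mm, about 0.24 kg, its long axis is the point's x axis; starts lying on the table; may be absent (None)
- plinth: cream-white microscope base, 380 mm deep, 250 mm wide, 82 mm high, fixed to the table at the robot's right; a stereo microscope stands on it from 190 mm behind its front. Origin on the table at the middle of its front face; x axis points into the plinth (the drawer opens towards -x), y along the front
- holder (a point): wedge holder beside the drawer, fixed to the plinth, axes as the plinth's; a pair of dark steel jaws 70 mm wide (x), 48 mm high. The point is on the table below the wedge, at x = -40 mm, y = 146 mm in the plinth's frame; the holder reaches 44 mm beyond it in y. A spring jaw squeezes the wedge across its thickness (y) with about 20 N until it has risen about 15 mm
- drawer (a joint): drawer position in m: 0 = home at its stop, grows as it opens towards the plinth's -x (to 0.282; starts about 0.27 open). Slides with about 2 N; in the last 20 mm a detent resists with about 5 N, then snaps it home and keeps it there. While the wedge is in its holder the drawer cannot close below about 0.06: its steel ear strikes the wedge
- drawer_floor (a point): centre of the top face of the drawer's loading floor (227 x 192 mm, split by 12 mm high dividers into six bays, 3 along x by 2 along y; side walls 14 mm high); moves with the drawer, axes as the plinth's; 12 mm above the table
- bay0 (a point): centre of the floor of a drawer bay, 73 mm along the plinth's x and 94 mm along its y; moves with the drawer (front, -y side); axes as the plinth's
- bay1 (a point): centre of the floor of a drawer bay, 73 mm along the plinth's x and 94 mm along its y; moves with the drawer (front, +y side); axes as the plinth's
- bay2 (a point): centre of the floor of a drawer bay, 73 mm along the plinth's x and 94 mm along its y; moves with the drawer (middle, -y side); axes as the plinth's
- bay3 (a point): centre of the floor of a drawer bay, 73 mm along the plinth's x and 94 mm along its y; moves with the drawer (middle, +y side); axes as the plinth's
- bay4 (a point): centre of the floor of a drawer bay, 73 mm along the plinth's x and 94 mm along its y; moves with the drawer (rear, -y side); axes as the plinth's
- bay5 (a point): centre of the floor of a drawer bay, 73 mm along the plinth's x and 94 mm along its y; moves with the drawer (rear, +y side); axes as the plinth's
- drawer_front (a point): middle of the outside of the drawer front (236 mm wide, 6 to 62 mm above the table, flush, no knob), 40 mm above the table; it is pushed towards the plinth's +x
- wedge_grip (a point): middle of the grip tab on top of the orange wedge, 108 mm above the table at the start: tab 36 mm wide (x axis), 16 mm thick (y axis), ending 18 mm above this point. Wedge foot 100 mm below it along the point's -z; wedge 118 mm long in all, 44 mm wide (x), its body tapers from 24 down to 16 mm thick (y)
- wedge_center (a point): middle of the wedge, 58 mm above its foot, 42 mm below the tab point (same axes). In the holder the wedge stands upright, axes as the plinth's, foot 8 mm above the table. A straight pull up meets some 20 to 30 N; a side pull on the tab along the plinth's x, either way, rocks it about its foot with some 10 to 15 N, up to about 0.2 rad each way. Its foot clears the jaws 40 mm up
- mat: black rubber mat, 180 mm (x) x 130 mm (y), 3 mm thick, fixed on the table; origin at the centre of its underside
- jar: small jar, 48 mm across, 70 mm high, among the stone bars, to be left alone; origin at its foot
- lens_cap: black lens cap, 60 mm across, 14 mm high, to be left alone
- brush: brush, 160 mm long, to be left alone
- dish: white dish, 90 mm across, 20 mm high, to be left alone
- blower: red rubber dust blower, 60 mm across, 100 mm high, standing, to be left alone
Mind the look-alikes: they are no part of the job. Of the things shaped like the part that bears wedge_grip, the orange one is meant.

How it is judged:
By the outcome, as a careful person would: the job done as asked, in the order asked, and still so for the second after the job is handed in, with the robot touching nothing.
Of bar0, bar1, bar2, bar3, bar4 only 3 to 5 are there at a start; the rules pass over those that are not, and their reading is None.
At some moment in a run one of bar0, bar1, bar2, bar3, bar4 may be knocked a few centimetres aside while the robot is not near it.
Once in a run the grip may slacken for a moment while it holds something.
It also fails if it takes over 210 s, if anything falls off the work surface, if the arm or the gripper's body presses on something with over 40 N, if the wrist force passes 120 N, or if a joint passes its speed limit or range.

## Working session

There is one attempt and no reset: what is moved stays moved. The work goes in short steps, Python scripts to look and compute and a shell command to move; the robot and the scene stay as the last step left them, time stands still between calls to the robot, and variables do not carry over. Pictures are saved under pics/ and viewed, and the job is handed in when it is done.

```bash
ls; mkdir -p pics; python3 - <<'E'
from rig import status, viewer, job
import cv2
s=status.sense(); print(s)
for n in ["scene","top","wrist"]:
    p,d=viewer.grab_frame(n); cv2.imwrite(f"pics/{n}0.png",p[:,:,::-1]); print(n,viewer.camera_params(n))
E
```

```text
pics
{'time_s': 0.0, 'q': array([-1.20635470e+00,  3.79380056e-01,  1.73476065e+00,  2.52286991e-05,
        1.02851414e+00, -3.32986057e-02]), 'qd': array([-0.00097646,  0.00043503, -0.00021236,  0.00101362, -0.00018536,
        0.00049072]), 'joint_efforts': array([-1.12561309e-03, -7.63722181e+01, -4.34371448e+01,  6.50334335e-02,
        4.24474350e-02, -8.73226509e-05]), 'position': array([ 270.99845456, -644.99557993,  213.31816318]), 'eef_rot': array([-2.61598977e+00,  1.73845138e+00,  1.33812789e-03]), 'contact_force': array([-0.94468838,  0.00897089,  0.44619743]), 'moment': array([-0.00804834, -0.00538165, -0.03254438]), 'width': 91.19437923182959}
scene {'camera_matrix': array([[463.83489389,   0.        , 316.63938385],
       [  0.        , 463.83489389, 198.63571396],
       [  0.        ,   0.        ,   1.        ]]), 'xyz': array([1344.46673946,  222.83898661, 1196.50312927]), 'attitude': array([0.42855419, 0.60018031, 1.83491272])}
top {'camera_matrix': array([[412.39472662,   0.        , 318.02236195],
       [  0.        , 412.39472662, 201.90403172],
       [  0.        ,   0.        ,   1.        ]]), 'xyz': array([ 501.09217347,  -74.78920342, 1386.66390244]), 'attitude': array([ 0.04589821, -0.04494355, -1.59477563])}
wrist {'camera_matrix': array([[329.28563013,   0.        , 315.28359916],
       [  0.        , 329.28563013, 202.23759452],
       [  0.        ,   0.        ,   1.        ]]), 'xyz': array([ 339.01014854, -617.369056  ,  384.33429109]), 'attitude': array([-0.23595328,  0.15892872, -1.16493487])}
```

View pics/scene0.png

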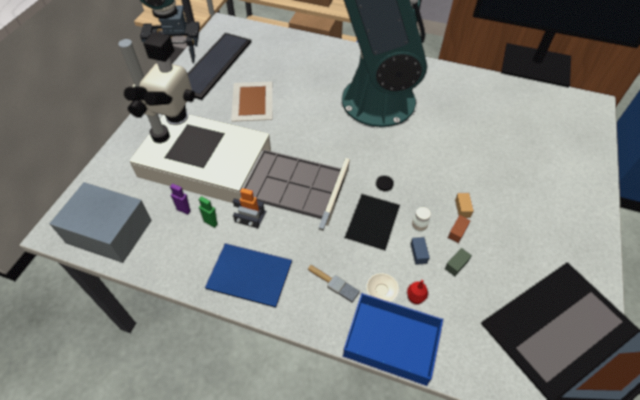

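View pics/top0.png

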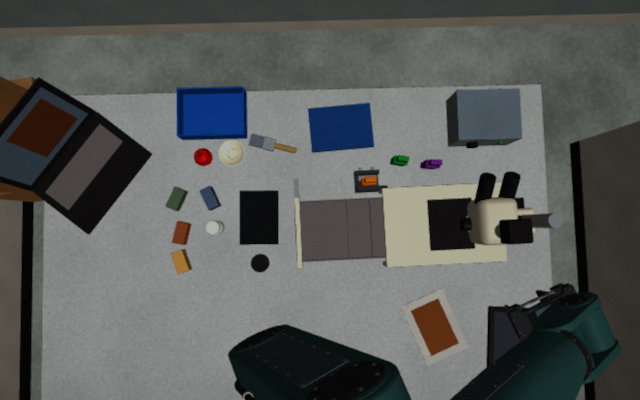

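View pics/wrist0.png

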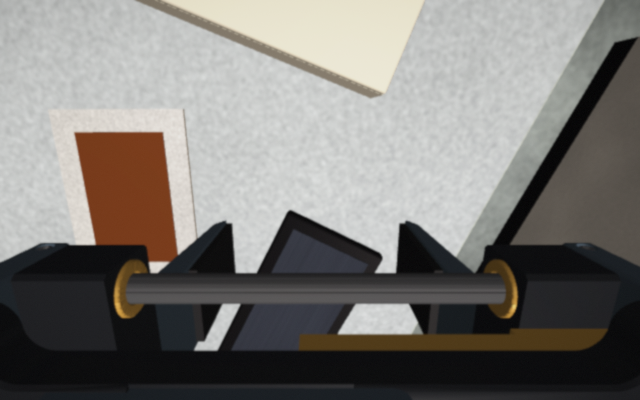

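```bash
cat > h.py <<'E'
from rig import status, viewer, job
import numpy as np, cv2
from scipy.spatial.transform import Rotation as R
np.set_printoptions(precision=2,suppress=True)
def cam(n):
    c=viewer.camera_params(n); return c["camera_matrix"],np.array(c["xyz"]),R.from_rotvec(c["attitude"]).as_matrix()
def deproj(n,d,rc=None,c=None):
    K,t,A=c or cam(n)
    if rc is None: rc=np.argwhere(d>0)
    r,cc=rc[:,0],rc[:,1]; z=d[r,cc]
    p=np.stack([(cc-K[0,2])/K[0,0]*z,-(r-K[1,2])/K[1,1]*z,-z],1)
    return p@A.T+t
def onplane(n,r,c,z,cm=None):
    K,t,A=cm or cam(n)
    v=A@np.array([(c-K[0,2])/K[0,0],-(r-K[1,2])/K[1,1],-1]); return t+v*(z-t[2])/v[2]
def proj(n,P,cm=None):
    K,t,A=cm or cam(n); q=(np.atleast_2d(P)-t)@A
    return np.stack([K[1,2]+K[1,1]*q[:,1]/q[:,2]*1.0*1, K[0,2]-K[0,0]*q[:,0]/q[:,2]],1)
def save(n,name,crop=None,k=1):
    p,d=viewer.grab_frame(n); 
    q=p if crop is None else p[crop[0]:crop[1],crop[2]:crop[3]]
    cv2.imwrite(f"pics/{name}.png",cv2.resize(q[:,:,::-1],None,fx=k,fy=k,interpolation=cv2.INTER_CUBIC)); return p,d
E
python3 - <<'E'
from h import *
for n in ["top","scene"]:
    p,d=save(n,n+"1",(140,290,150,400) if n=="top" else (140,320,220,500),3 if n=="top" else 2.8)
    c=cam(n)
    P=deproj(n,d,c=c); print(n,"table z median",np.median(P[:,2]))
    names=["bar0_center","bar1_center","bar2_center","bar3_center","bar4_center","plinth","drawer","wedge_grip","mat","jar","holder","dish","blower","lens_cap","brush"]
    for q in names:
        for m in viewer.masks_of(n,q)[:4]:
            rc=np.argwhere(m["mask"]&(d>0))
            if len(rc)<3: print(q,m["confidence"],"few");continue
            W=deproj(n,d,rc,c); z=np.percentile(W[:,2],90)
            top=W[W[:,2]>z-8]
            r=cv2.minAreaRect(top[:,:2].astype(np.float32))
            print(q,"%.2f"%m["confidence"],m["pixel"],len(rc),"med",np.median(W,0),"z90 %.0f"%z,"col",p[m["mask"]].mean(0).astype(int),"rect",np.round(r[0]),np.round(r[1]),round(r[2]))
E
```

```text
top table z median -0.46739137673046116
bar0_center 0.85 [233.4, 186.4] 323 med [490.6  372.81  37.35] z90 42 col [102  52  30] rect [491. 377.] [39. 71.] 77
bar0_center 0.72 [200.7, 206.9] 304 med [600.77 278.09  37.45] z90 42 col [50 63 79] rect [603. 282.] [73. 38.] 24
bar2_center 0.77 [199.7, 180.0] 302 med [603.12 387.93  37.56] z90 42 col [55 66 50] rect [605. 392.] [38. 70.] 65
bar3_center 0.82 [260.5, 179.1] 324 med [397.84 372.72  37.46] z90 41 col [138 101  49] rect [398. 377.] [72. 38.] 16
bar3_center 0.62 [153.7, 206.0] 249 med [735.73 295.28  55.73] z90 67 col [126  14  11] rect [742. 302.] [39. 33.] 14
bar4_center 0.64 [201.0, 207.2] 302 med [603.81 278.34  37.54] z90 42 col [51 64 80] rect [604. 281.] [73. 38.] 26
plinth 0.70 [226.1, 420.7] 17911 med [ 501.5  -396.46   80.93] z90 368 col [99 96 86] rect [ 541. -556.] [175. 154.] 4
plinth 0.55 [180.6, 370.1] 127 med [ 637.44 -236.06  113.16] z90 127 col [144  68   7] rect [ 642. -238.] [34. 16.] 89
plinth 0.51 [200.5, 211.7] 282 med [600.93 278.47  37.75] z90 42 col [48 61 78] rect [603. 281.] [71. 38.] 24
drawer 0.69 [
[... 4568 characters left out ...]
1.] 1
blower 0.63 [181.6, 299.4] 5001 med [ 493.1  -138.32   12.48] z90 32 col [125 120 116] rect [ 518. -147.] [293. 300.] 2
blower 0.61 [292.7, 418.8] 430 med [752.48 301.15  50.12] z90 65 col [148  52  49] rect [745. 302.] [40. 40.] 2
blower 0.53 [198.2, 248.2] 285 med [ 648.96 -232.58   88.71] z90 125 col [149  85  41] rect [ 644. -237.] [15. 36.] 3
lens_cap 0.50 [183.3, 382.4] 254 med [390.6  123.53  11.95] z90 16 col [53 53 52] rect [386. 123.] [63. 59.] 17
brush 0.80 [284.4, 340.5] 636 med [785.04  93.25  17.05] z90 21 col [140 138 130] rect [780.  73.] [157.  43.] 76
brush 0.23 [181.0, 295.0] 4983 med [ 493.19 -138.86   12.49] z90 32 col [125 120 116] rect [ 518. -147.] [293. 300.] 2
```

View pics/top1.png

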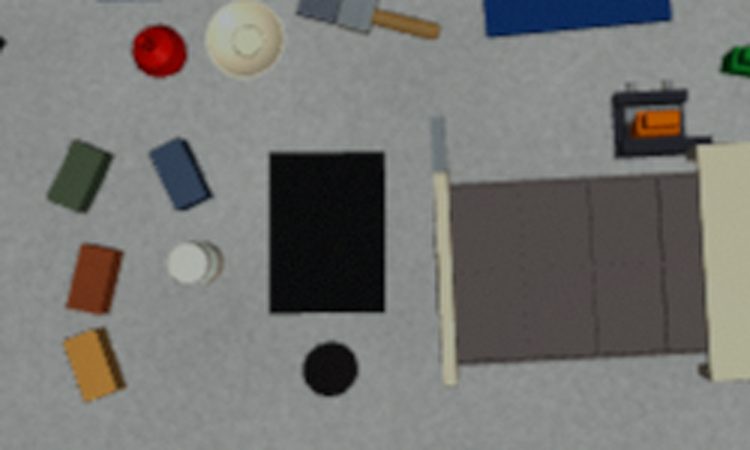

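View pics/scene1.png

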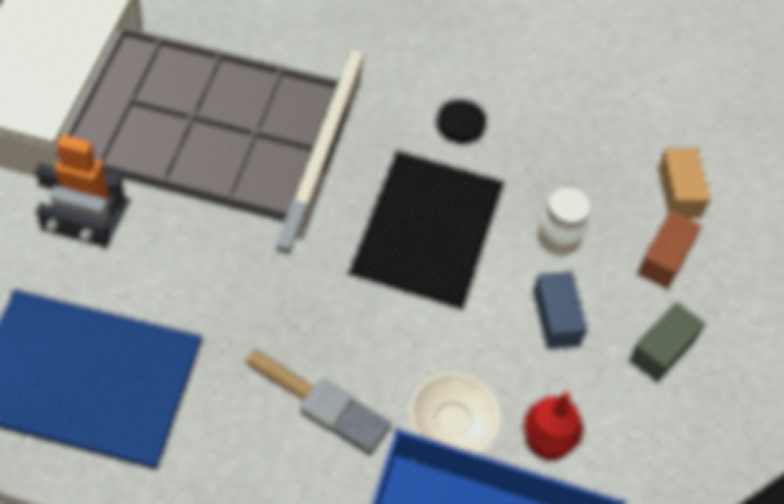

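```bash
cat >> h.py <<'E'
def to(x,y,z,yaw=None):
    """print what remains: rotation rz units, and dx,dy,dz units in the tool frame for current yaw and after rotating"""
    s=status.sense(); M=R.from_rotvec(s["eef_rot"]).as_matrix(); p=s["position"]
    e=np.array([x,y,z],float)-p
    cy=np.degrees(np.arctan2(M[1,0],M[0,0]))
    print("t %.1f pos"%s["time_s"],p,"yaw %.1f tilt %.2f w %.1f"%(cy,np.degrees(np.arccos(-M[2,2])),s["width"]),"F",s["contact_force"],"q6 %.2f"%s["q"][5])
    print(" now units d:",M.T@e/40)
    if yaw is not None:
        a=np.radians(yaw); N=np.stack([[np.cos(a),np.sin(a),0],[np.sin(a),-np.cos(a),0],[0,0,-1]],1)
        print(" rz units %.2f; after rot d:"%(-(yaw-cy)/5),N.T@e/40, "rotvec tool units", R.from_matrix(M.T@N).as_rotvec(degrees=True)/5)
E
python3 - <<'E'
from h import *
for n in ["top","scene"]:
    p,d=viewer.grab_frame(n); c=cam(n); P=deproj(n,d,c=c)
    a=P[(abs(P[:,2]-81)<5)&(P[:,0]>350)&(P[:,0]<660)&(P[:,1]<-230)&(P[:,1]>-700)]
    b=a[(a[:,1]<-270)&(a[:,1]>-420)]
    # front edge line: per-x max y
    xs=np.arange(400,610,10); fe=[a[(abs(a[:,0]-x)<5)][:,1].max() for x in xs]
    k=np.polyfit(xs,fe,1); print(n,"front edge y at x=500",np.polyval(k,500),"slope",k[0],np.std(fe-np.polyval(k,xs)))
    ys=np.arange(-410,-290,8); lo=[b[abs(b[:,1]-y)<4][:,0].min() for y in ys]; hi=[b[abs(b[:,1]-y)<4][:,0].max() for y in ys]
    print(" lo x",np.polyfit(ys,lo,1),np.mean(lo)," hi",np.polyfit(ys,hi,1),np.mean(hi),"ymean",ys.mean(), "width",np.mean(hi)-np.mean(lo))
    f=P[(abs(P[:,2]-60)<5)&(P[:,0]>350)&(P[:,0]<650)&(P[:,1]<40)&(P[:,1]>-60)]
    r=cv2.minAreaRect(f[:,:2].astype(np.float32)); print(" front top",r, len(f), f.min(0),f.max(0))
    g=P[(abs(P[:,2]-12.5)<3)&(P[:,0]>350)&(P[:,0]<650)&(P[:,1]<0)&(P[:,1]>-290)]
    print(" floor",np.percentile(g,[1,99],axis=0))
E
```

```text
top front edge y at x=500 -283.3211890401098 slope 0.025973152507299663 0.6962395097108075
 lo x [ -0.03 361.38] 371.50774783287375  hi [ -0.01 613.41] 618.642626667547 ymean -354.0 width 247.13487883467326
 front top ((491.0396728515625, -8.882949829101562), (240.70953369140625, 15.927041053771973), 1.423457384109497) 293 [370.77 -19.17  55.56] [611.17   1.53  64.99]
 floor [[ 394.91 -287.3     9.56]
 [ 585.27  -19.87   15.39]]
scene front edge y at x=500 -281.218176700761 slope 0.026647995897685916 0.9120808595795186
 lo x [ -0.03 361.98] 371.28780424855773  hi [ -0.04 607.42] 620.5412168382534 ymean -354.0 width 249.25341258969564
 front top ((506.29766845703125, -7.437227249145508), (275.84368896484375, 16.808094024658203), 1.3849666118621826) 292 [368.44 -18.96  55.45] [644.01   2.82  65.  ]
 floor [[ 391.19 -287.43    9.55]
 [ 590.56  -25.54   15.34]]
```

```bash
python3 - <<'E'
from h import *
for r,c in [(223,347.3),(223,370),(223,300.2)]: print(onplane("top",r,c,22))
c=cam("scene")
# scene crop px -> full: x/2.8+220, y/2.8+140 ; 
for x,y,n in [(157,45,'b1 far'),(103,135,'b1mid'),(213,62,'b2 far'),(187,130,'b2 mid'),(275,78,'b3far'),(250,152,'b3mid'),(230,193,'near'),(170,175,'near2')]:
    print(n,onplane("scene",y/2.8+140,x/2.8+220,22,c))
p,d=save("scene","dr1",(145,230,230,360),6)
E
```

```text
[ 507.66 -169.94   22.  ]
[ 505.83 -244.92   22.  ]
[511.47 -14.33  22.  ]
b1 far [ 406.63 -247.53   22.  ]
b1mid [ 553.64 -253.86   22.  ]
b2 far [ 409.48 -174.42   22.  ]
b2 mid [ 515.17 -166.12   22.  ]
b3far [408.47 -96.61  22.  ]
b3mid [520.86 -87.46  22.  ]
near [581.4  -89.13  22.  ]
near2 [ 580.58 -160.77   22.  ]
```

View pics/dr1.png

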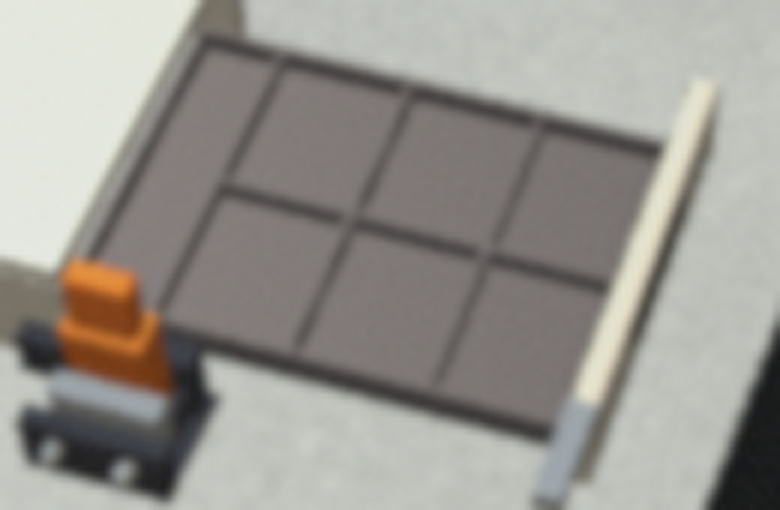

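```bash
python3 - <<'E'
from h import *
to(450,-100,214)
to(604.5,282,100,-66)
E
```

```text
t 1.9 pos [ 271.21 -645.35  213.94] yaw -67.2 tilt 0.00 w 91.1 F [-0.5   0.02 -1.45] q6 -0.03
 now units d: [-10.84  -9.4   -0.  ]
t 1.9 pos [ 271.21 -645.35  213.94] yaw -67.2 tilt 0.00 w 91.1 F [-0.5   0.02 -1.45] q6 -0.03
 now units d: [-18.15 -16.66   2.85]
 rz units -0.24; after rot d: [-17.79 -17.04   2.85] rotvec tool units [-0.   -0.   -0.24]
```

```bash
python3 -m jog '[{"dx":-0.4,"dy":-0.34},{"dx":-0.8,"dy":-0.69},{"dx":-0.8,"dy":-0.69},{"dx":-0.8,"dy":-0.69},{"dx":-0.8,"dy":-0.69},{"dx":-0.8,"dy":-0.69},{"dx":-0.8,"dy":-0.69},{"dx":-0.8,"dy":-0.69},{"dx":-0.8,"dy":-0.69},{"dx":-0.8,"dy":-0.69}]' 30; python3 -m jog '[{"dx":-0.8,"dy":-0.75},{"dx":-0.8,"dy":-0.75},{"dx":-0.8,"dy":-0.75},{"dx":-0.8,"dy":-0.75},{"dx":-0.8,"dy":-0.75},{"dx":-0.8,"dy":-0.75},{"dx":-0.8,"dy":-0.75},{"dx":-0.8,"dy":-0.75},{"dx":-0.8,"dy":-0.75},{"dx":-0.8,"dy":-0.75}]'; python3 - <<'E'
from h import *
to(604.5,282,100,-66)
E
```

```text
t 1.9 pos [ 271.21 -645.35  213.94] yaw -67.2 tilt 0.00 w 91.1 F [-0.5   0.02 -1.45] q6 -0.03
 now units d: [-18.15 -16.66   2.85]
 rz units -0.24; after rot d: [-17.79 -17.04   2.85] rotvec tool units [-0.   -0.   -0.24]$[0]: bad value
$[0]: bad value
```

```bash
python3 -m jog '[{"rx":0,"ry":0,"rz":0,"dx":-0.4,"dy":-0.34,"dz":0,"fingers":91}]' 30; python3 -m jog '[{"dx":-0.4,"dy":-0.34,"fingers":91}]' 30; python3 -m jog '[{"rx":0,"ry":0,"rz":0,"dx":-0.4,"dy":-0.34,"dz":0}]' 30
```

```text
time_s: 2.0
position: [277.1, -626.5, 214.0]
eef_rot: [2.615, -1.74, 0.001]
contact_force: [0.4, 0.5, -0.3]
width: 91.2$[0]: bad value
$[0]: bad value
```

```bash
python3 -m jog '[{"rx":0,"ry":0,"rz":0,"dx":-0.8,"dy":-0.7,"dz":0,"fingers":91},{"rx":0,"ry":0,"rz":0,"dx":-0.8,"dy":-0.7,"dz":0,"fingers":91},{"rx":0,"ry":0,"rz":0,"dx":-0.8,"dy":-0.7,"dz":0,"fingers":91},{"rx":0,"ry":0,"rz":0,"dx":-0.8,"dy":-0.7,"dz":0,"fingers":91},{"rx":0,"ry":0,"rz":0,"dx":-0.8,"dy":-0.7,"dz":0,"fingers":91},{"rx":0,"ry":0,"rz":0,"dx":-0.8,"dy":-0.7,"dz":0,"fingers":91},{"rx":0,"ry":0,"rz":0,"dx":-0.8,"dy":-0.7,"dz":0,"fingers":91},{"rx":0,"ry":0,"rz":0,"dx":-0.8,"dy":-0.7,"dz":0,"fingers":91},{"rx":0,"ry":0,"rz":0,"dx":-0.8,"dy":-0.7,"dz":0,"fingers":91},{"rx":0,"ry":0,"rz":0,"dx":-0.8,"dy":-0.7,"dz":0,"fingers":91}]' 30; python3 - <<'E'
from h import *
to(604.5,282,100,-66)
E
```

```text
time_s: 3.0
position: [412.0, -220.3, 214.2]
eef_rot: [-2.616, 1.739, -0.001]
contact_force: [0.1, -0.9, 1.4]
width: 91.2
t 3.0 pos [ 412.   -220.31  214.21] yaw -67.2 tilt 0.04 w 91.2 F [ 0.13 -0.9   1.36] q6 0.63
 now units d: [-9.72 -9.3   2.85]
 rz units -0.24; after rot d: [-9.51 -9.5   2.86] rotvec tool units [-0.   -0.01 -0.24]
```

```bash
python3 -m jog '[{"rx":0,"ry":0,"rz":0,"dx":-0.75,"dy":-0.72,"dz":0,"fingers":70},{"rx":0,"ry":0,"rz":0,"dx":-0.75,"dy":-0.72,"dz":0,"fingers":70},{"rx":0,"ry":0,"rz":0,"dx":-0.75,"dy":-0.72,"dz":0,"fingers":70},{"rx":0,"ry":0,"rz":0,"dx":-0.75,"dy":-0.72,"dz":0,"fingers":70},{"rx":0,"ry":0,"rz":0,"dx":-0.75,"dy":-0.72,"dz":0,"fingers":70},{"rx":0,"ry":0,"rz":0,"dx":-0.75,"dy":-0.72,"dz":0,"fingers":70},{"rx":0,"ry":0,"rz":0,"dx":-0.75,"dy":-0.72,"dz":0,"fingers":70},{"rx":0,"ry":0,"rz":0,"dx":-0.75,"dy":-0.72,"dz":0,"fingers":70},{"rx":0,"ry":0,"rz":0,"dx":-0.75,"dy":-0.72,"dz":0,"fingers":70},{"rx":0,"ry":0,"rz":0,"dx":-0.5,"dy":-0.5,"dz":0,"fingers":70}]' 30; cat >> h.py <<'E'
def bar(q,n="top",z0=38):
    """q bar index; fit the top face"""
    p,d=viewer.grab_frame(n); c=cam(n)
    for m in viewer.masks_of(n,f"bar{q}_center")[:2]:
        rc=np.argwhere(m["mask"]&(d>0)); W=deproj(n,d,rc,c); z=np.median(W[:,2]); t=W[abs(W[:,2]-z)<6]
        r=cv2.minAreaRect(t[:,:2].astype(np.float32)); (a,b)=r[1]; wy=r[2] if a<b else r[2]+90
        wy=(wy+180)%180-180
        print(n,q,"conf %.2f"%m["confidence"],"col",p[m["mask"]].mean(0).astype(int),"n",len(rc),"z %.1f"%z,"c",np.round(r[0],1),"size",np.round(r[1],1),"jaw yaw %.1f"%wy)
E
python3 - <<'E'
from h import *
bar(4); bar(4,"scene"); bar(4,"wrist")
to(604.5,282,100,-66)
save("wrist","w2")
E
```

```text
time_s: 4.0
position: [557.4, 156.1, 214.1]
eef_rot: [-2.617, 1.737, -0.0]
contact_force: [-0.2, -0.1, 0.8]
width: 70.3
scene 4 conf 0.78 col [ 85  98 113] n 433 z 35.2 c [604.6 282.6] size [74.3 39.6] jaw yaw -64.2
wrist 4 conf 0.77 col [ 93 112 141] n 3313 z 38.1 c [601.5 280. ] size [72.  38.5] jaw yaw -66.2
t 4.3 pos [556.36 152.94 213.84] yaw -67.2 tilt 0.02 w 70.2 F [ 0.46 -0.72  0.39] q6 1.40
 now units d: [-2.51 -2.36  2.84]
 rz units -0.25; after rot d: [-2.46 -2.41  2.85] rotvec tool units [ 0.   -0.   -0.25]
```

View pics/w2.png

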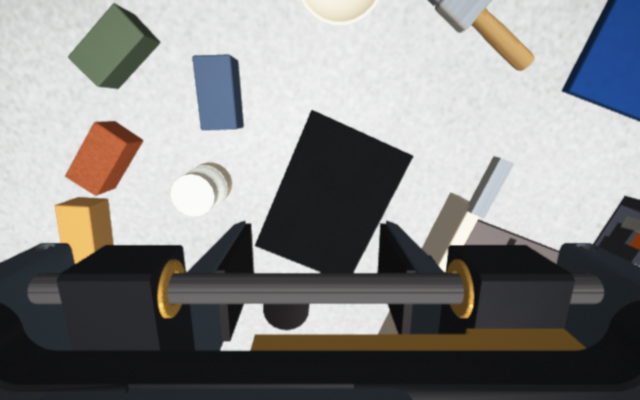

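```bash
python3 -m jog '[{"rx":0,"ry":0,"rz":-0.2,"dx":0,"dy":0,"dz":0,"fingers":70},{"rx":0,"ry":0,"rz":0,"dx":-0.8,"dy":-0.75,"dz":0,"fingers":70},{"rx":0,"ry":0,"rz":0,"dx":-0.8,"dy":-0.75,"dz":0,"fingers":70},{"rx":0,"ry":0,"rz":0,"dx":-0.8,"dy":-0.8,"dz":0,"fingers":70},{"rx":0,"ry":0,"rz":0,"dx":0,"dy":0,"dz":1,"fingers":70},{"rx":0,"ry":0,"rz":0,"dx":0,"dy":0,"dz":1,"fingers":70},{"rx":0,"ry":0,"rz":0,"dx":0,"dy":0,"dz":0.8,"fingers":70},{"rx":0,"ry":0,"rz":0,"dx":0,"dy":0,"dz":0,"fingers":70}]' 30;python3 - <<'E'
from h import *
to(603,281,15,-66.2)
E
```

```text
time_s: 5.15
position: [599.7, 277.0, 97.9]
eef_rot: [2.627, -1.713, -0.006]
contact_force: [-1.0, -0.7, 0.2]
width: 70.1
t 5.2 pos [599.67 276.99  97.86] yaw -66.2 tilt 0.38 w 70.1 F [-0.99 -0.74  0.22] q6 1.55
 now units d: [-0.06 -0.13  2.07]
 rz units -0.00; after rot d: [-0.06 -0.12  2.07] rotvec tool units [ 0.08  0.   -0.  ]
```

```bash
python3 -m jog '[{"rx":0,"ry":0,"rz":0,"dx":-0.06,"dy":-0.1,"dz":0.7,"fingers":70},{"rx":0,"ry":0,"rz":0,"dx":0,"dy":0,"dz":0.7,"fingers":70},{"rx":0,"ry":0,"rz":0,"dx":0,"dy":0,"dz":0.47,"fingers":70},{"rx":0,"ry":0,"rz":0,"dx":0,"dy":0,"dz":0.2,"fingers":70},{"rx":0,"ry":0,"rz":0,"dx":0,"dy":0,"dz":0,"fingers":70},{"rx":0,"ry":0,"rz":0,"dx":0,"dy":0,"dz":0,"fingers":30},{"rx":0,"ry":0,"rz":0,"dx":0,"dy":0,"dz":0,"fingers":30},{"rx":0,"ry":0,"rz":0,"dx":0,"dy":0,"dz":0,"fingers":30},{"rx":0,"ry":0,"rz":0,"dx":0,"dy":0,"dz":0,"fingers":30},{"rx":0,"ry":0,"rz":0,"dx":0,"dy":0,"dz":0,"fingers":30}]' 35;python3 - <<'E'
from h import *
to(600,281,100,-66.2)
E
```

```text
time_s: 6.15
position: [605.1, 282.6, 19.7]
eef_rot: [-2.631, 1.715, -0.0]
contact_force: [-1.0, -0.2, 4.6]
width: 37.6
t 6.2 pos [605.15 282.6   19.69] yaw -66.2 tilt 0.04 w 37.6 F [-1.01 -0.16  4.61] q6 1.56
 now units d: [-0.02  0.13 -2.01]
 rz units -0.00; after rot d: [-0.02  0.13 -2.01] rotvec tool units [-0.01  0.   -0.  ]
```

```bash
python3 -m jog '[{"rx":0,"ry":0,"rz":0,"dx":0,"dy":0,"dz":0,"fingers":60},{"rx":0,"ry":0,"rz":0,"dx":0,"dy":0,"dz":0,"fingers":60},{"rx":0,"ry":0,"rz":0,"dx":0,"dy":0,"dz":0.13,"fingers":60},{"rx":0,"ry":0,"rz":0,"dx":0,"dy":0,"dz":0,"fingers":60}]' 35;python3 - <<'E'
from h import *
to(603,281,14,-66.2)
E
```

```text
time_s: 6.55
position: [604.4, 282.2, 13.1]
eef_rot: [2.631, -1.715, -0.001]
contact_force: [-0.5, -0.8, 0.3]
width: 60.2
t 6.5 pos [604.42 282.2   13.08] yaw -66.2 tilt 0.06 w 60.2 F [-0.48 -0.84  0.3 ] q6 1.56
 now units d: [ 0.01  0.04 -0.02]
 rz units -0.00; after rot d: [ 0.01  0.04 -0.02] rotvec tool units [ 0.01  0.   -0.  ]
```

```bash
python3 -m jog '[{"rx":0,"ry":0,"rz":0,"dx":0,"dy":0,"dz":0,"fingers":30},{"rx":0,"ry":0,"rz":0,"dx":0,"dy":0,"dz":0,"fingers":30},{"rx":0,"ry":0,"rz":0,"dx":0,"dy":0,"dz":0,"fingers":30},{"rx":0,"ry":0,"rz":0,"dx":0,"dy":0,"dz":-0.5,"fingers":30},{"rx":0,"ry":0,"rz":0,"dx":0,"dy":0,"dz":-0.8,"fingers":30},{"rx":0,"ry":0,"rz":0,"dx":0,"dy":0,"dz":-0.8,"fingers":30},{"rx":0,"ry":0,"rz":0,"dx":0,"dy":0,"dz":-0.7,"fingers":30},{"rx":0,"ry":0,"rz":0,"dx":0,"dy":0,"dz":0,"fingers":30}]' 35;python3 - <<'E'
from h import *
to(538,-131,120,-88.5)
E
```

```text
time_s: 7.35
position: [606.8, 283.3, 129.8]
eef_rot: [-2.628, 1.713, -0.005]
contact_force: [0.5, 0.6, -1.8]
width: 37.7
t 7.3 pos [606.83 283.27 129.81] yaw -66.2 tilt 0.32 w 37.7 F [ 0.5   0.58 -1.84] q6 1.56
 now units d: [8.78 5.75 0.21]
 rz units 4.46; after rot d: [10.31  1.99  0.25] rotvec tool units [-0.06  0.01  4.46]
```

Rotate with 5 rows, then travel.

```bash
python3 -m jog '[{"rx":0,"ry":0,"rz":0.9,"dx":0,"dy":0,"dz":0,"fingers":30},{"rx":0,"ry":0,"rz":0.9,"dx":0,"dy":0,"dz":0,"fingers":30},{"rx":0,"ry":0,"rz":0.9,"dx":0,"dy":0,"dz":0,"fingers":30},{"rx":0,"ry":0,"rz":0.9,"dx":0,"dy":0,"dz":0,"fingers":30},{"rx":0,"ry":0,"rz":0.86,"dx":0.5,"dy":0,"dz":0,"fingers":30},{"rx":0,"ry":0,"rz":0,"dx":0.9,"dy":0.2,"dz":0,"fingers":30},{"rx":0,"ry":0,"rz":0,"dx":0.9,"dy":0.2,"dz":0,"fingers":30},{"rx":0,"ry":0,"rz":0,"dx":0.9,"dy":0.2,"dz":0,"fingers":30},{"rx":0,"ry":0,"rz":0,"dx":0.9,"dy":0.2,"dz":0,"fingers":30},{"rx":0,"ry":0,"rz":0,"dx":0.9,"dy":0.2,"dz":0,"fingers":30}]' 35; python3 -m jog '[{"rx":0,"ry":0,"rz":0,"dx":0.9,"dy":0.2,"dz":0,"fingers":30},{"rx":0,"ry":0,"rz":0,"dx":0.9,"dy":0.2,"dz":0,"fingers":30},{"rx":0,"ry":0,"rz":0,"dx":0.9,"dy":0.2,"dz":0,"fingers":30},{"rx":0,"ry":0,"rz":0,"dx":0.9,"dy":0.2,"dz":0,"fingers":30},{"rx":0,"ry":0,"rz":0,"dx":0.9,"dy":0.2,"dz":0,"fingers":30},{"rx":0,"ry":0,"rz":0,"dx":0.5,"dy":0,"dz":0,"fingers":30},{"rx":0,"ry":0,"rz":0,"dx":0,"dy":0,"dz":0,"fingers":30}]' 35;python3 - <<'E'
from h import *
to(538,-131,27,-88.5)
save("wrist","w3"); save("scene","s3")
E
```

```text
time_s: 8.35
position: [570.4, 80.1, 124.6]
eef_rot: [2.249, -2.191, -0.002]
contact_force: [0.6, 0.0, -2.3]
width: 38.0
time_s: 9.05
position: [536.1, -121.4, 124.9]
eef_rot: [2.247, -2.195, -0.001]
contact_force: [-0.1, -0.4, -2.7]
width: 37.7
t 9.1 pos [ 536.1  -121.35  124.88] yaw -88.7 tilt 0.06 w 37.7 F [-0.07 -0.43 -2.67] q6 1.28
 now units d: [ 0.24 -0.04  2.45]
 rz units -0.03; after rot d: [ 0.24 -0.04  2.45] rotvec tool units [ 0.01  0.   -0.03]
```

View pics/s3.png

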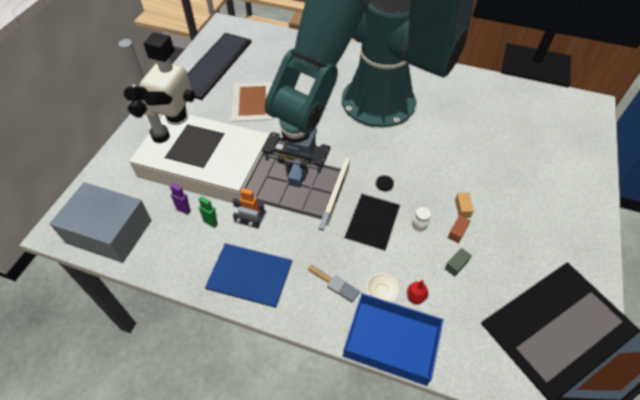

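View pics/w3.png

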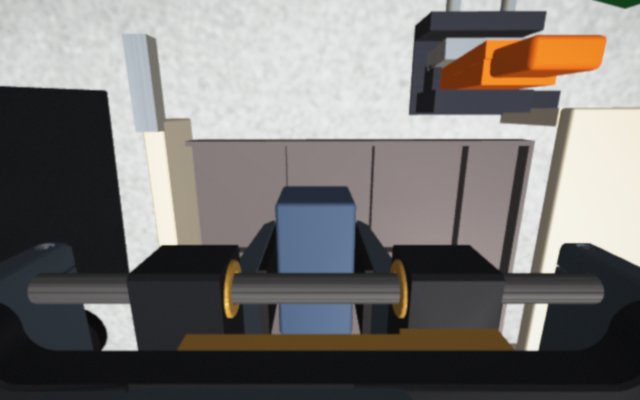

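```bash
python3 - <<'E'
from h import *
c=cam("wrist")
for r,cc in [(165,287.5),(165,373.5),(165,464),(148,195),(148,523),(248,250)]: print(r,cc,onplane("wrist",r,cc,24,c))
print("bay5 wall top edge far",onplane("wrist",141,350,26,c))
E
```

```text
165 287.5 [566.4  -96.39  24.  ]
165 373.5 [ 568.23 -167.78   24.  ]
165 464 [ 570.16 -242.86   24.  ]
148 195 [578.47 -20.56  24.  ]
148 523 [ 585.35 -289.08   24.  ]
248 250 [491.12 -63.2   24.  ]
bay5 wall top edge far [ 587.54 -147.01   26.  ]
```

```bash
python3 -m jog '[{"rx":0,"ry":0,"rz":0,"dx":0.24,"dy":-0.04,"dz":0.4,"fingers":30},{"rx":0,"ry":0,"rz":0,"dx":0,"dy":0,"dz":0.8,"fingers":30},{"rx":0,"ry":0,"rz":0,"dx":0,"dy":0,"dz":0.7,"fingers":30},{"rx":0,"ry":0,"rz":0,"dx":0,"dy":0,"dz":0.3,"fingers":30},{"rx":0,"ry":0,"rz":0,"dx":0,"dy":0,"dz":0.1,"fingers":30},{"rx":0,"ry":0,"rz":0,"dx":0,"dy":0,"dz":0,"fingers":30},{"rx":0,"ry":0,"rz":0,"dx":0,"dy":0,"dz":0,"fingers":30}]' 35; python3 - <<'E'
from h import *
to(538,-131,26,-88.5)
E
```

```text
time_s: 9.85
position: [539.5, -128.9, 35.0]
eef_rot: [-2.25, 2.191, -0.002]
contact_force: [-0.5, -0.4, -2.6]
width: 37.8
t 9.8 pos [ 539.46 -128.93   34.98] yaw -88.5 tilt 0.08 w 37.8 F [-0.52 -0.38 -2.57] q6 1.27
 now units d: [0.05 0.04 0.22]
 rz units 0.00; after rot d: [0.05 0.04 0.22] rotvec tool units [-0.02 -0.    0.  ]
```

```bash
python3 -m jog '[{"rx":0,"ry":0,"rz":0,"dx":0.05,"dy":0.03,"dz":0.12,"fingers":30},{"rx":0,"ry":0,"rz":0,"dx":0,"dy":0,"dz":0.06,"fingers":30},{"rx":0,"ry":0,"rz":0,"dx":0,"dy":0,"dz":0.04,"fingers":30},{"rx":0,"ry":0,"rz":0,"dx":0,"dy":0,"dz":0,"fingers":30}]' 35; python3 -m jog '[{"rx":0,"ry":0,"rz":0,"dx":0,"dy":0,"dz":0,"fingers":48},{"rx":0,"ry":0,"rz":0,"dx":0,"dy":0,"dz":0,"fingers":48},{"rx":0,"ry":0,"rz":0,"dx":0,"dy":0,"dz":-0.3,"fingers":48},{"rx":0,"ry":0,"rz":0,"dx":0,"dy":0,"dz":-0.7,"fingers":48},{"rx":0,"ry":0,"rz":0,"dx":0,"dy":0,"dz":-0.9,"fingers":48},{"rx":0,"ry":0,"rz":0,"dx":0,"dy":0,"dz":-0.9,"fingers":60},{"rx":0,"ry":0,"rz":0,"dx":0,"dy":0,"dz":-0.3,"fingers":60},{"rx":0,"ry":0,"rz":0,"dx":0,"dy":0,"dz":0,"fingers":60}]' 35; python3 - <<'E'
from h import *
save("wrist","w4"); save("scene","s4",(130,310,220,500),2.8)
bar(4,"wrist")
for b in (2,0,3): bar(b); bar(b,"scene")
to(606,392,120,-115)
E
```

```text
time_s: 10.25
position: [537.7, -131.3, 26.0]
eef_rot: [2.25, -2.192, -0.0]
contact_force: [-7.3, 0.1, 16.3]
width: 37.8
time_s: 11.05
position: [538.7, -131.3, 151.4]
eef_rot: [-2.249, 2.191, -0.005]
contact_force: [0.1, -0.2, -0.7]
width: 60.1
wrist 4 conf 0.97 col [ 89 108 137] n 3801 z 49.5 c [ 534.2 -132.4] size [72.  37.9] jaw yaw -88.7
top 2 conf 0.82 col [67 78 62] n 344 z 37.0 c [604.8 392.6] size [40.6 70.4] jaw yaw -113.5
top 2 conf 0.57 col [101  97  91] n 1647 z 13.6 c [ 489.6 -154.7] size [192.5 275.9] jaw yaw -178.5
scene 2 conf 0.58 col [ 94 105  90] n 411 z 35.7 c [605.6 393.6] size [39.1 75.3] jaw yaw -114.1
scene 2 conf 0.31 col [149 100  77] n 387 z 35.0 c [493.7 378.5] size [37.9 77.8] jaw yaw -104.0
top 0 conf 0.57 col [113  64  41] n 359 z 37.2 c [490.8 377.4] size [40.8 71.6] jaw yaw -104.0
scene 0 conf 0.81 col [147  95  70] n 357 z 35.5 c [493.1 378.4] size [37.8 75. ] jaw yaw -103.5
top 3 conf 0.78 col [149 109  54] n 317 z 37.5 c [398.  378.5] size [70.1 39.7] jaw yaw -70.8
scene 3 conf 0.80 col [178 143  98] n 387 z 34.5 c [399.  379.7] size [76.  39.8] jaw yaw -69.0
t 11.8 pos [ 537.54 -131.01  149.14] yaw -88.5 tilt 0.00 w 60.3 F [ 0.08 -0.24  0.56] q6 1.26
 now units d: [-13.03  -2.05   0.73]
 rz units 5.30; after rot d: [-12.57   3.97   0.73] rotvec tool units [-0.   0.   5.3]
```

View pics/w4.png

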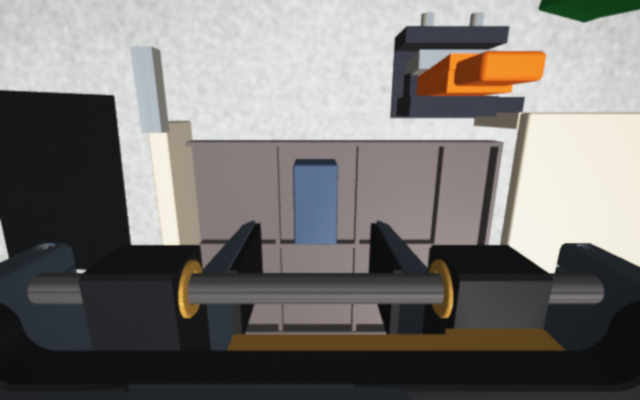

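View pics/s4.png

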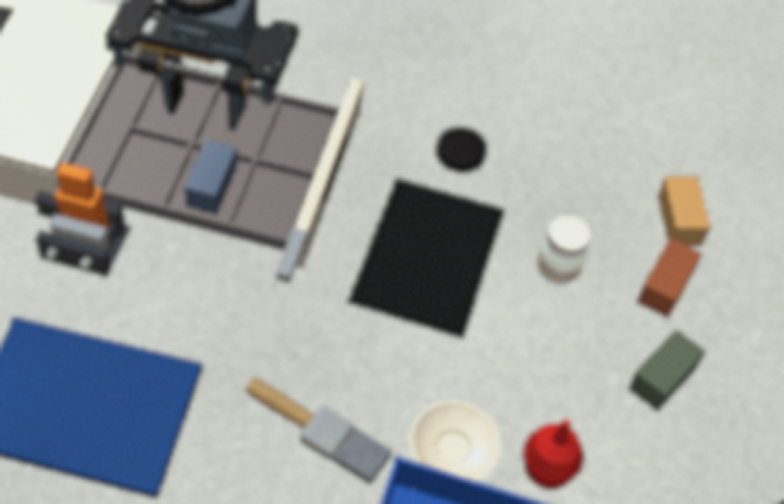

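```bash
python3 -m jog '[{"rx":0,"ry":0,"rz":0.9,"dx":-0.4,"dy":0,"dz":0,"fingers":65},{"rx":0,"ry":0,"rz":0.9,"dx":-0.6,"dy":0,"dz":0,"fingers":65},{"rx":0,"ry":0,"rz":0.9,"dx":-0.8,"dy":0,"dz":0,"fingers":65},{"rx":0,"ry":0,"rz":0.9,"dx":-0.9,"dy":0,"dz":0,"fingers":65},{"rx":0,"ry":0,"rz":0.9,"dx":-0.9,"dy":0,"dz":0,"fingers":65},{"rx":0,"ry":0,"rz":0.7,"dx":-0.9,"dy":0.2,"dz":0,"fingers":65},{"rx":0,"ry":0,"rz":0,"dx":-0.9,"dy":0.4,"dz":0,"fingers":65},{"rx":0,"ry":0,"rz":0,"dx":-0.9,"dy":0.4,"dz":0,"fingers":65},{"rx":0,"ry":0,"rz":0,"dx":-0.9,"dy":0.4,"dz":0,"fingers":65},{"rx":0,"ry":0,"rz":0,"dx":-0.9,"dy":0.4,"dz":0,"fingers":65}]' 35; python3 - <<'E'
from h import *
to(606,392,120,-114.5)
E
```

```text
time_s: 12.85
position: [567.0, 206.1, 149.2]
eef_rot: [-1.699, 2.642, -0.0]
contact_force: [0.8, 0.2, 0.2]
width: 64.8
t 12.8 pos [567.03 206.13 149.24] yaw -114.5 tilt 0.01 w 64.8 F [0.79 0.17 0.16] q6 2.31
 now units d: [-4.63  1.04  0.73]
 rz units -0.00; after rot d: [-4.63  1.04  0.73] rotvec tool units [-0.  0. -0.]
```

```bash
python3 -m jog '[{"rx":0,"ry":0,"rz":0,"dx":-0.9,"dy":0.2,"dz":0,"fingers":65},{"rx":0,"ry":0,"rz":0,"dx":-0.9,"dy":0.2,"dz":0,"fingers":65},{"rx":0,"ry":0,"rz":0,"dx":-0.9,"dy":0.2,"dz":0,"fingers":65},{"rx":0,"ry":0,"rz":0,"dx":-0.9,"dy":0.2,"dz":0,"fingers":65},{"rx":0,"ry":0,"rz":0,"dx":-0.5,"dy":0.1,"dz":0.4,"fingers":65},{"rx":0,"ry":0,"rz":0,"dx":0,"dy":0,"dz":0.5,"fingers":65},{"rx":0,"ry":0,"rz":0,"dx":0,"dy":0,"dz":0,"fingers":65}]' 35; python3 - <<'E'
from h import *
bar(2,"wrist"); bar(0,"wrist"); to(606,392,14,-114.5); save("wrist","w5")
E
```

```text
time_s: 13.55
position: [600.9, 368.4, 110.4]
eef_rot: [1.698, -2.638, -0.0]
contact_force: [-0.5, -1.3, 0.3]
width: 64.9
wrist 2 conf 0.98 col [82 95 75] n 4520 z 39.7 c [602.9 392.2] size [37.9 71.9] jaw yaw -115.8
wrist 0 conf 0.94 col [144  77  48] n 1393 z 39.0 c [498.2 374.6] size [42.2 31.9] jaw yaw -23.7
wrist 0 conf 0.36 col [82 95 76] n 4461 z 38.9 c [602.8 392.5] size [38.2 71.5] jaw yaw -115.3
t 13.8 pos [602.96 368.43 114.25] yaw -114.5 tilt 0.06 w 65.1 F [-0.02 -0.26  0.19] q6 2.51
 now units d: [-0.57  0.18  2.51]
 rz units -0.01; after rot d: [-0.57  0.18  2.51] rotvec tool units [-0.01  0.01 -0.01]
```

View pics/w5.png

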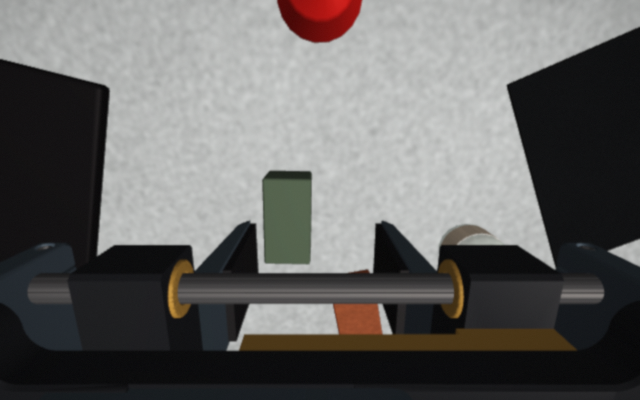

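```bash
python3 -m jog '[{"rx":0,"ry":0,"rz":0.15,"dx":-0.57,"dy":0.17,"dz":0,"fingers":65},{"rx":0,"ry":0,"rz":0,"dx":0,"dy":0,"dz":0.6,"fingers":65},{"rx":0,"ry":0,"rz":0,"dx":0,"dy":0,"dz":0.8,"fingers":65},{"rx":0,"ry":0,"rz":0,"dx":0,"dy":0,"dz":0.7,"fingers":65},{"rx":0,"ry":0,"rz":0,"dx":0,"dy":0,"dz":0.38,"fingers":65},{"rx":0,"ry":0,"rz":0,"dx":0,"dy":0,"dz":0,"fingers":65},{"rx":0,"ry":0,"rz":0,"dx":0,"dy":0,"dz":0,"fingers":65}]' 35; python3 - <<'E'
from h import *
to(605,392,14,-115)
E
```

```text
time_s: 14.5
position: [606.4, 392.4, 15.2]
eef_rot: [-1.681, 2.653, 0.0]
contact_force: [-0.3, 0.1, 0.4]
width: 64.9
t 14.5 pos [606.44 392.4   15.16] yaw -115.3 tilt 0.06 w 64.9 F [-0.29  0.14  0.39] q6 2.55
 now units d: [0.02 0.03 0.03]
 rz units -0.05; after rot d: [0.02 0.03 0.03] rotvec tool units [-0.01  0.01 -0.05]
```

```bash
python3 -m jog '[{"rx":0,"ry":0,"rz":0,"dx":0,"dy":0,"dz":0,"fingers":30},{"rx":0,"ry":0,"rz":0,"dx":0,"dy":0,"dz":0,"fingers":30},{"rx":0,"ry":0,"rz":0,"dx":0,"dy":0,"dz":0,"fingers":30},{"rx":0,"ry":0,"rz":0,"dx":0,"dy":0,"dz":0,"fingers":30},{"rx":0,"ry":0,"rz":0,"dx":0,"dy":0,"dz":-0.5,"fingers":30},{"rx":0,"ry":0,"rz":0,"dx":0,"dy":0,"dz":-0.8,"fingers":30},{"rx":0,"ry":0,"rz":0,"dx":0,"dy":0,"dz":-0.8,"fingers":30},{"rx":0,"ry":0,"rz":0,"dx":0,"dy":0,"dz":-0.7,"fingers":30},{"rx":0,"ry":0,"rz":0,"dx":0,"dy":0,"dz":0,"fingers":30}]' 35;python3 - <<'E'
from h import *
to(538,-60,120,-88.5)
E
```

```text
time_s: 15.4
position: [607.8, 393.4, 131.6]
eef_rot: [-1.678, 2.648, -0.0]
contact_force: [0.5, 0.7, -0.9]
width: 37.6
t 15.4 pos [607.81 393.44 131.56] yaw -115.3 tilt 0.38 w 37.6 F [ 0.51  0.68 -0.9 ] q6 2.55
 now units d: [11.   -3.26  0.24]
 rz units -5.35; after rot d: [11.29  2.04  0.29] rotvec tool units [-0.06  0.05 -5.35]
```

```bash
python3 -m jog '[{"rx":0,"ry":0,"rz":-0.9,"dx":0.4,"dy":0,"dz":0,"fingers":30},{"rx":0,"ry":0,"rz":-0.9,"dx":0.7,"dy":0,"dz":0,"fingers":30},{"rx":0,"ry":0,"rz":-0.9,"dx":0.8,"dy":0,"dz":0,"fingers":30},{"rx":0,"ry":0,"rz":-0.9,"dx":0.9,"dy":0,"dz":0,"fingers":30},{"rx":0,"ry":0,"rz":-0.9,"dx":0.9,"dy":0,"dz":0,"fingers":30},{"rx":0,"ry":0,"rz":-0.85,"dx":0.9,"dy":0,"dz":0,"fingers":30},{"rx":0,"ry":0,"rz":0,"dx":0.9,"dy":0.1,"dz":0,"fingers":30},{"rx":0,"ry":0,"rz":0,"dx":0.9,"dy":0.1,"dz":0,"fingers":30},{"rx":0,"ry":0,"rz":0,"dx":0.9,"dy":0.1,"dz":0,"fingers":30},{"rx":0,"ry":0,"rz":0,"dx":0.9,"dy":0.1,"dz":0,"fingers":30}]' 35;python3 - <<'E'
from h import *
to(538,-60,120,-88.5)
E
```

```text
time_s: 16.4
position: [553.3, 68.1, 125.7]
eef_rot: [2.25, -2.192, -0.001]
contact_force: [1.2, -0.1, -1.3]
width: 37.8
t 16.4 pos [553.34  68.11 125.65] yaw -88.5 tilt 0.04 w 37.8 F [ 1.22 -0.06 -1.29] q6 1.63
 now units d: [3.19 0.47 0.14]
 rz units -0.00; after rot d: [3.19 0.47 0.14] rotvec tool units [ 0.01 -0.   -0.  ]
```

```bash
python3 -m jog '[{"rx":0,"ry":0,"rz":0,"dx":0.8,"dy":0.15,"dz":0,"fingers":30},{"rx":0,"ry":0,"rz":0,"dx":0.8,"dy":0.15,"dz":0,"fingers":30},{"rx":0,"ry":0,"rz":0,"dx":0.7,"dy":0.1,"dz":0,"fingers":30},{"rx":0,"ry":0,"rz":0,"dx":0.4,"dy":0,"dz":0,"fingers":30},{"rx":0,"ry":0,"rz":0,"dx":0,"dy":0,"dz":0,"fingers":30},{"rx":0,"ry":0,"rz":0,"dx":0,"dy":0,"dz":0,"fingers":30}]' 35;python3 - <<'E'
from h import *
to(538,-60,29,-88.5)
E
```

```text
time_s: 17.0
position: [541.0, -38.6, 125.8]
eef_rot: [2.25, -2.193, -0.001]
contact_force: [0.0, 1.6, -3.5]
width: 37.8
t 17.0 pos [541.02 -38.55 125.81] yaw -88.5 tilt 0.02 w 37.8 F [ 0.02  1.6  -3.48] q6 1.43
 now units d: [0.53 0.09 2.42]
 rz units -0.01; after rot d: [0.53 0.09 2.42] rotvec tool units [ 0.    0.   -0.01]
```

```bash
python3 -m jog '[{"rx":0,"ry":0,"rz":0,"dx":0.53,"dy":0.09,"dz":0,"fingers":30},{"rx":0,"ry":0,"rz":0,"dx":0,"dy":0,"dz":0.6,"fingers":30},{"rx":0,"ry":0,"rz":0,"dx":0,"dy":0,"dz":0.8,"fingers":30},{"rx":0,"ry":0,"rz":0,"dx":0,"dy":0,"dz":0.6,"fingers":30},{"rx":0,"ry":0,"rz":0,"dx":0,"dy":0,"dz":0,"fingers":30},{"rx":0,"ry":0,"rz":0,"dx":0,"dy":0,"dz":0,"fingers":30},{"rx":0,"ry":0,"rz":0,"dx":0,"dy":0,"dz":0,"fingers":30}]' 35;python3 - <<'E'
from h import *
to(538,-60,29,-88.5)
E
```

```text
time_s: 17.7
position: [538.9, -59.8, 47.2]
eef_rot: [-2.25, 2.191, -0.002]
contact_force: [0.5, 0.1, -2.3]
width: 38.1
t 17.7 pos [538.9  -59.79  47.21] yaw -88.5 tilt 0.10 w 38.1 F [ 0.47  0.06 -2.34] q6 1.39
 now units d: [0.   0.02 0.46]
 rz units 0.01; after rot d: [0.   0.02 0.46] rotvec tool units [-0.02 -0.    0.01]
```

```bash
python3 -m jog '[{"rx":0,"ry":0,"rz":0,"dx":0,"dy":0,"dz":0.3,"fingers":30},{"rx":0,"ry":0,"rz":0,"dx":0,"dy":0,"dz":0.14,"fingers":30},{"rx":0,"ry":0,"rz":0,"dx":0,"dy":0,"dz":0,"fingers":30},{"rx":0,"ry":0,"rz":0,"dx":0,"dy":0,"dz":0,"fingers":30}]' 35; python3 -m jog '[{"rx":0,"ry":0,"rz":0,"dx":0,"dy":0,"dz":0,"fingers":46},{"rx":0,"ry":0,"rz":0,"dx":0,"dy":0,"dz":0,"fingers":46},{"rx":0,"ry":0,"rz":0,"dx":0,"dy":0,"dz":-0.3,"fingers":46},{"rx":0,"ry":0,"rz":0,"dx":0,"dy":0,"dz":-0.7,"fingers":46},{"rx":0,"ry":0,"rz":0,"dx":0,"dy":0,"dz":-0.9,"fingers":46},{"rx":0,"ry":0,"rz":0,"dx":0,"dy":0,"dz":-0.9,"fingers":60},{"rx":0,"ry":0,"rz":0,"dx":0,"dy":0,"dz":-0.1,"fingers":65},{"rx":0,"ry":0,"rz":0,"dx":0,"dy":0,"dz":0,"fingers":65}]' 35; python3 - <<'E'
from h import *
save("wrist","w6"); save("scene","s6",(130,310,220,500),2.8)
bar(2,"wrist");bar(4,"wrist")
for b in (0,3): bar(b); bar(b,"scene")
to(491.5,377.5,120,-104)
E
```

```text
time_s: 18.1
position: [537.8, -60.1, 28.2]
eef_rot: [2.25, -2.192, -0.001]
contact_force: [0.0, -0.1, -2.9]
width: 37.9
time_s: 18.9
position: [538.7, -60.3, 146.0]
eef_rot: [-2.249, 2.191, -0.004]
contact_force: [0.5, 0.1, -0.2]
width: 64.3
wrist 2 conf 0.75 col [121 138 111] n 3975 z 49.7 c [533.8 -61.3] size [71.8 38.1] jaw yaw -88.8
wrist 4 conf 0.56 col [101 120 148] n 3823 z 49.9 c [ 534.9 -132.4] size [71.7 38.5] jaw yaw -88.5
top 0 conf 0.91 col [113  63  40] n 357 z 36.9 c [490.5 376.8] size [39.9 72.1] jaw yaw -105.0
scene 0 conf 0.53 col [145  93  68] n 335 z 35.6 c [493.3 377.6] size [36.8 74.6] jaw yaw -102.2
top 3 conf 0.90 col [150 111  57] n 350 z 37.2 c [397.4 377.9] size [70.9 39.7] jaw yaw -70.9
scene 3 conf 0.84 col [176 140  93] n 355 z 34.9 c [405.7 380.9] size [86.5 41.6] jaw yaw -73.3
t 19.6 pos [537.93 -60.15 144.26] yaw -88.5 tilt 0.01 w 65.1 F [-0.04 -0.24 -0.21] q6 1.39
 now units d: [-10.97   0.87   0.61]
 rz units 3.10; after rot d: [-10.34   3.77   0.61] rotvec tool units [ 0.  -0.   3.1]
```

View pics/w6.png

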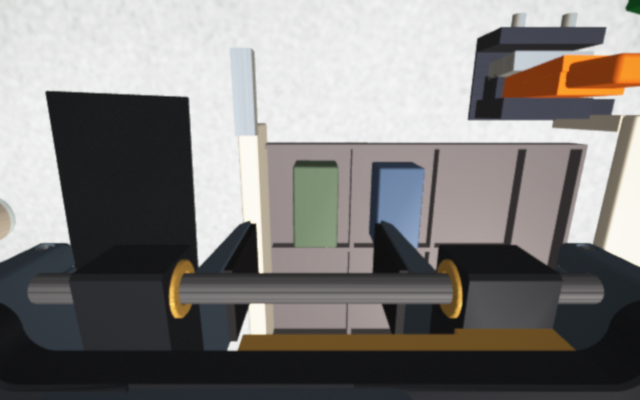

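View pics/s6.png

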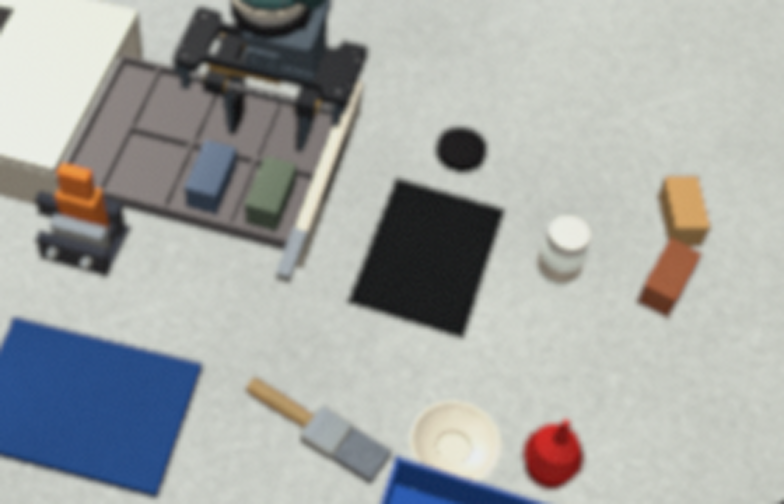

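```bash
python3 -m jog '[{"rx":0,"ry":0,"rz":0.8,"dx":-0.4,"dy":0,"dz":0,"fingers":65},{"rx":0,"ry":0,"rz":0.8,"dx":-0.7,"dy":0.1,"dz":0,"fingers":65},{"rx":0,"ry":0,"rz":0.8,"dx":-0.8,"dy":0.2,"dz":0,"fingers":65},{"rx":0,"ry":0,"rz":0.7,"dx":-0.9,"dy":0.3,"dz":0,"fingers":65},{"rx":0,"ry":0,"rz":0,"dx":-0.9,"dy":0.4,"dz":0,"fingers":65},{"rx":0,"ry":0,"rz":0,"dx":-0.9,"dy":0.4,"dz":0,"fingers":65},{"rx":0,"ry":0,"rz":0,"dx":-0.9,"dy":0.4,"dz":0,"fingers":65},{"rx":0,"ry":0,"rz":0,"dx":-0.9,"dy":0.4,"dz":0,"fingers":65},{"rx":0,"ry":0,"rz":0,"dx":-0.9,"dy":0.4,"dz":0,"fingers":65},{"rx":0,"ry":0,"rz":0,"dx":-0.9,"dy":0.4,"dz":0,"fingers":65}]' 35;python3 -m jog '[{"rx":0,"ry":0,"rz":0,"dx":-0.9,"dy":0.3,"dz":0,"fingers":65},{"rx":0,"ry":0,"rz":0,"dx":-0.7,"dy":0.2,"dz":0.2,"fingers":65},{"rx":0,"ry":0,"rz":0,"dx":-0.3,"dy":0.1,"dz":0.4,"fingers":65},{"rx":0,"ry":0,"rz":0,"dx":0,"dy":0,"dz":0,"fingers":65},{"rx":0,"ry":0,"rz":0,"dx":0,"dy":0,"dz":0,"fingers":65}]'; python3 - <<'E'
from h import *
bar(0,"wrist"); to(491.5,377.5,14,-104)
E
```

```text
time_s: 20.6
position: [483.9, 288.7, 144.5]
eef_rot: [-1.934, 2.475, -0.0]
contact_force: [1.0, 0.8, 0.1]
width: 64.9
time_s: 21.1
position: [479.2, 366.3, 120.2]
eef_rot: [1.934, -2.475, 0.0]
contact_force: [0.1, 0.3, 0.9]
width: 65.1
wrist 0 conf 0.96 col [149  79  50] n 4293 z 38.6 c [489.6 376.9] size [37.5 71.4] jaw yaw -103.7
t 21.2 pos [479.75 366.01 120.89] yaw -104.0 tilt 0.02 w 65.2 F [ 0.65  0.14 -0.2 ] q6 2.43
 now units d: [-0.35 -0.21  2.67]
 rz units -0.01; after rot d: [-0.35 -0.22  2.67] rotvec tool units [-0.    0.   -0.01]
```

```bash
python3 -m jog '[{"rx":0,"ry":0,"rz":0,"dx":-0.35,"dy":-0.21,"dz":0,"fingers":65},{"rx":0,"ry":0,"rz":0,"dx":0,"dy":0,"dz":0.6,"fingers":65},{"rx":0,"ry":0,"rz":0,"dx":0,"dy":0,"dz":0.8,"fingers":65},{"rx":0,"ry":0,"rz":0,"dx":0,"dy":0,"dz":0.8,"fingers":65},{"rx":0,"ry":0,"rz":0,"dx":0,"dy":0,"dz":0.42,"fingers":65},{"rx":0,"ry":0,"rz":0,"dx":0,"dy":0,"dz":0,"fingers":65},{"rx":0,"ry":0,"rz":0,"dx":0,"dy":0,"dz":0,"fingers":65}]' 35; python3 - <<'E'
from h import *
to(491.5,377.5,14,-104)
E
```

```text
time_s: 21.9
position: [491.6, 378.2, 16.6]
eef_rot: [-1.933, 2.476, -0.0]
contact_force: [-0.1, -0.5, 0.7]
width: 64.9
t 21.9 pos [491.63 378.23  16.57] yaw -104.0 tilt 0.04 w 64.9 F [-0.05 -0.47  0.72] q6 2.43
 now units d: [ 0.02 -0.    0.06]
 rz units -0.01; after rot d: [ 0.02 -0.    0.06] rotvec tool units [-0.01  0.01 -0.01]
```

Grip, lift; target bay2 (middle, -y side) at about (444,-131).

```bash
python3 -m jog '[{"rx":0,"ry":0,"rz":0,"dx":0,"dy":0,"dz":0,"fingers":30},{"rx":0,"ry":0,"rz":0,"dx":0,"dy":0,"dz":0,"fingers":30},{"rx":0,"ry":0,"rz":0,"dx":0,"dy":0,"dz":0,"fingers":30},{"rx":0,"ry":0,"rz":0,"dx":0,"dy":0,"dz":0,"fingers":30},{"rx":0,"ry":0,"rz":0,"dx":0,"dy":0,"dz":-0.5,"fingers":30},{"rx":0,"ry":0,"rz":0,"dx":0,"dy":0,"dz":-0.8,"fingers":30},{"rx":0,"ry":0,"rz":0,"dx":0,"dy":0,"dz":-0.8,"fingers":30},{"rx":0,"ry":0,"rz":0,"dx":0,"dy":0,"dz":-0.7,"fingers":30},{"rx":0,"ry":0,"rz":0,"dx":0,"dy":0,"dz":0,"fingers":30}]' 35;python3 - <<'E'
from h import *
to(444,-131,120,-88.5)
E
```

```text
time_s: 22.8
position: [492.6, 379.4, 131.2]
eef_rot: [-1.931, 2.471, -0.0]
contact_force: [0.7, 0.1, -2.6]
width: 37.9
t 22.8 pos [492.61 379.42 131.23] yaw -104.0 tilt 0.31 w 37.9 F [ 0.73  0.06 -2.63] q6 2.43
 now units d: [12.68 -1.91  0.23]
 rz units -3.10; after rot d: [12.72  1.55  0.28] rotvec tool units [-0.05  0.04 -3.1 ]
```

```bash
python3 -m jog '[{"rx":0,"ry":0,"rz":-0.8,"dx":0.4,"dy":0,"dz":0,"fingers":30},{"rx":0,"ry":0,"rz":-0.8,"dx":0.7,"dy":0,"dz":0,"fingers":30},{"rx":0,"ry":0,"rz":-0.8,"dx":0.8,"dy":0,"dz":0,"fingers":30},{"rx":0,"ry":0,"rz":-0.7,"dx":0.9,"dy":0,"dz":0,"fingers":30},{"rx":0,"ry":0,"rz":0,"dx":0.9,"dy":0,"dz":0,"fingers":30},{"rx":0,"ry":0,"rz":0,"dx":0.9,"dy":0,"dz":0,"fingers":30},{"rx":0,"ry":0,"rz":0,"dx":0.9,"dy":0.1,"dz":0,"fingers":30},{"rx":0,"ry":0,"rz":0,"dx":0.9,"dy":0.1,"dz":0,"fingers":30},{"rx":0,"ry":0,"rz":0,"dx":0.9,"dy":0.1,"dz":0,"fingers":30},{"rx":0,"ry":0,"rz":0,"dx":0.9,"dy":0.1,"dz":0,"fingers":30}]' 35;python3 -m jog '[{"rx":0,"ry":0,"rz":0,"dx":0.9,"dy":0.1,"dz":0,"fingers":30},{"rx":0,"ry":0,"rz":0,"dx":0.9,"dy":0.1,"dz":0,"fingers":30},{"rx":0,"ry":0,"rz":0,"dx":0.9,"dy":0.1,"dz":0,"fingers":30},{"rx":0,"ry":0,"rz":0,"dx":0.8,"dy":0.1,"dz":0,"fingers":30},{"rx":0,"ry":0,"rz":0,"dx":0.4,"dy":0,"dz":0,"fingers":30},{"rx":0,"ry":0,"rz":0,"dx":0,"dy":0,"dz":0,"fingers":30},{"rx":0,"ry":0,"rz":0,"dx":0,"dy":0,"dz":0,"fingers":30}]' 35;python3 - <<'E'
from h import *
to(444,-131,29,-88.5)
E
```

```text
time_s: 23.8
position: [466.2, 49.6, 126.5]
eef_rot: [2.25, -2.191, -0.001]
contact_force: [-0.0, 0.1, -2.1]
width: 37.8
time_s: 24.5
position: [454.8, -105.2, 126.8]
eef_rot: [2.249, -2.193, -0.002]
contact_force: [-0.4, 0.1, -1.6]
width: 37.9
t 24.5 pos [ 454.77 -105.16  126.78] yaw -88.6 tilt 0.07 w 37.9 F [-0.4   0.14 -1.63] q6 1.27
 now units d: [0.64 0.28 2.44]
 rz units -0.01; after rot d: [0.64 0.29 2.44] rotvec tool units [ 0.01  0.01 -0.01]
```

```bash
python3 -m jog '[{"rx":0,"ry":0,"rz":0,"dx":0.63,"dy":0.28,"dz":0,"fingers":30},{"rx":0,"ry":0,"rz":0,"dx":0,"dy":0,"dz":0.6,"fingers":30},{"rx":0,"ry":0,"rz":0,"dx":0,"dy":0,"dz":0.8,"fingers":30},{"rx":0,"ry":0,"rz":0,"dx":0,"dy":0,"dz":0.6,"fingers":30},{"rx":0,"ry":0,"rz":0,"dx":0,"dy":0,"dz":0,"fingers":30},{"rx":0,"ry":0,"rz":0,"dx":0,"dy":0,"dz":0,"fingers":30},{"rx":0,"ry":0,"rz":0,"dx":0,"dy":0,"dz":0,"fingers":30}]' 35;python3 - <<'E'
from h import *
to(444,-131,30,-88.5); bar(0,"wrist")
c=cam("wrist")
save("wrist","w7")
E
```

```text
time_s: 25.2
position: [445.6, -130.7, 48.6]
eef_rot: [-2.251, 2.191, -0.002]
contact_force: [0.3, -1.2, -2.6]
width: 37.8
t 25.2 pos [ 445.56 -130.69   48.6 ] yaw -88.5 tilt 0.08 w 37.8 F [ 0.34 -1.25 -2.63] q6 1.21
 now units d: [0.01 0.04 0.46]
 rz units 0.01; after rot d: [0.01 0.04 0.46] rotvec tool units [-0.01 -0.01  0.01]
wrist 0 conf 0.98 col [191 105  67] n 8633 z 70.7 c [ 443.8 -132. ] size [72.2 38. ] jaw yaw -88.5
```

View pics/w7.png

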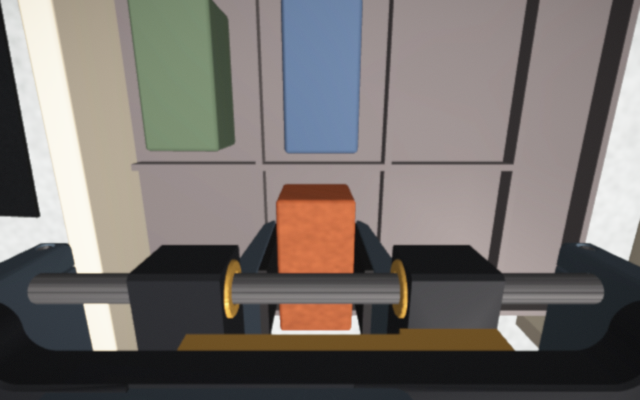

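```bash
python3 -m jog '[{"rx":0,"ry":0,"rz":0,"dx":0,"dy":0,"dz":0.3,"fingers":30},{"rx":0,"ry":0,"rz":0,"dx":0,"dy":0,"dz":0.17,"fingers":30},{"rx":0,"ry":0,"rz":0,"dx":0,"dy":0,"dz":0,"fingers":30},{"rx":0,"ry":0,"rz":0,"dx":0,"dy":0,"dz":0,"fingers":30}]' 35; python3 -m jog '[{"rx":0,"ry":0,"rz":0,"dx":0,"dy":0,"dz":0,"fingers":46},{"rx":0,"ry":0,"rz":0,"dx":0,"dy":0,"dz":0,"fingers":46},{"rx":0,"ry":0,"rz":0,"dx":0,"dy":0,"dz":-0.3,"fingers":46},{"rx":0,"ry":0,"rz":0,"dx":0,"dy":0,"dz":-0.7,"fingers":46},{"rx":0,"ry":0,"rz":0,"dx":0,"dy":0,"dz":-0.9,"fingers":46},{"rx":0,"ry":0,"rz":0,"dx":0,"dy":0,"dz":-0.9,"fingers":60},{"rx":0,"ry":0,"rz":0,"dx":0,"dy":0,"dz":-0.1,"fingers":65},{"rx":0,"ry":0,"rz":0,"dx":0,"dy":0,"dz":0,"fingers":65}]' 35; python3 - <<'E'
from h import *
save("wrist","w8"); save("scene","s8",(130,310,220,500),2.8)
for b in (3,): bar(b); bar(b,"scene")
to(398.5,378.5,140,-72)
E
```

```text
time_s: 25.75
position: [444.5, -130.8, 28.1]
eef_rot: [2.25, -2.192, -0.001]
contact_force: [0.3, 0.3, -2.3]
width: 37.8
time_s: 26.55
position: [445.5, -131.1, 146.2]
eef_rot: [-2.249, 2.191, -0.004]
contact_force: [0.0, -0.7, -1.2]
width: 64.0
top 3 conf 0.60 col [145 106  51] n 301 z 37.5 c [398.1 378.6] size [68.4 38.7] jaw yaw -70.6
scene 3 conf 0.56 col [173 139  95] n 389 z 34.6 c [400.1 379.5] size [73.7 40.8] jaw yaw -67.6
t 26.9 pos [ 444.2  -130.68  143.75] yaw -88.5 tilt 0.11 w 65.1 F [ 0.83 -0.12 -0.31] q6 1.21
 now units d: [-12.75   0.81   0.1 ]
 rz units -3.30; after rot d: [-12.46  -2.85   0.09] rotvec tool units [ 0.02  0.01 -3.3 ]
```

View pics/s8.png

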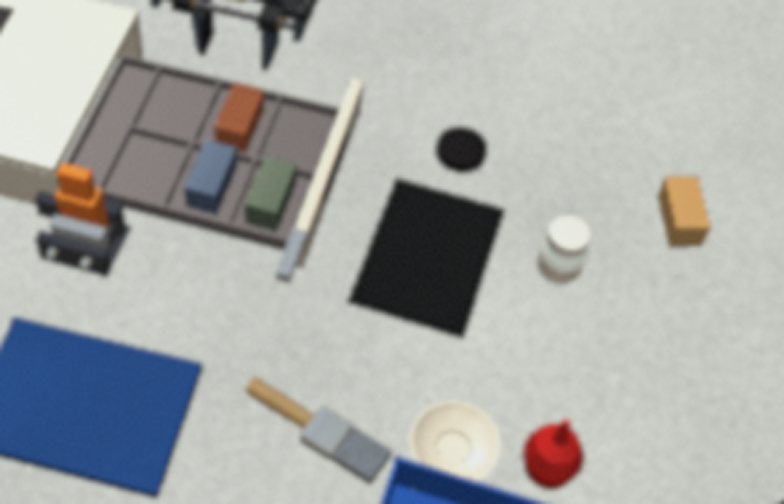

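```bash
python3 -m jog '[{"rx":0,"ry":0,"rz":0,"dx":-0.4,"dy":-0.15,"dz":0,"fingers":65},{"rx":0,"ry":0,"rz":0,"dx":-0.7,"dy":-0.2,"dz":0,"fingers":65},{"rx":0,"ry":0,"rz":0,"dx":-0.9,"dy":-0.15,"dz":0,"fingers":65},{"rx":0,"ry":0,"rz":0,"dx":-0.9,"dy":-0.1,"dz":0,"fingers":65},{"rx":0,"ry":0,"rz":0,"dx":-0.9,"dy":0,"dz":0,"fingers":65},{"rx":0,"ry":0,"rz":0,"dx":-0.9,"dy":0,"dz":0,"fingers":65},{"rx":0,"ry":0,"rz":-0.8,"dx":-0.9,"dy":0,"dz":0,"fingers":65},{"rx":0,"ry":0,"rz":-0.8,"dx":-0.9,"dy":0,"dz":0,"fingers":65},{"rx":0,"ry":0,"rz":-0.8,"dx":-0.9,"dy":0,"dz":0,"fingers":65},{"rx":0,"ry":0,"rz":-0.9,"dx":-0.9,"dy":0,"dz":0,"fingers":65}]' 35;python3 - <<'E'
from h import *
to(398.5,378.5,120,-72)
E
```

```text
time_s: 27.85
position: [444.6, 201.4, 144.1]
eef_rot: [2.544, -1.843, -0.001]
contact_force: [0.7, -1.3, -0.5]
width: 65.2
t 27.9 pos [444.65 201.42 144.11] yaw -71.8 tilt 0.06 w 65.2 F [ 0.7  -1.32 -0.53] q6 1.63
 now units d: [-4.57 -0.28  0.6 ]
 rz units 0.03; after rot d: [-4.57 -0.27  0.6 ] rotvec tool units [ 0.01 -0.    0.03]
```

```bash
python3 -m jog '[{"rx":0,"ry":0,"rz":0,"dx":-0.9,"dy":-0.05,"dz":0,"fingers":65},{"rx":0,"ry":0,"rz":0,"dx":-0.9,"dy":-0.05,"dz":0,"fingers":65},{"rx":0,"ry":0,"rz":0,"dx":-0.9,"dy":-0.05,"dz":0,"fingers":65},{"rx":0,"ry":0,"rz":0,"dx":-0.9,"dy":-0.05,"dz":0,"fingers":65},{"rx":0,"ry":0,"rz":0,"dx":-0.4,"dy":-0.05,"dz":0.3,"fingers":65},{"rx":0,"ry":0,"rz":0,"dx":0,"dy":0,"dz":0.3,"fingers":65},{"rx":0,"ry":0,"rz":0,"dx":0,"dy":0,"dz":0,"fingers":65},{"rx":0,"ry":0,"rz":0,"dx":0,"dy":0,"dz":0,"fingers":65}]' 35;python3 - <<'E'
from h import *
bar(3,"wrist")
to(398.5,378.5,15,-72)
E
```

```text
time_s: 28.65
position: [405.1, 354.2, 120.1]
eef_rot: [2.539, -1.847, -0.001]
contact_force: [0.0, -0.9, 0.8]
width: 65.1
wrist 3 conf 0.88 col [196 149  86] n 4398 z 38.6 c [396. 378.] size [72.  38.1] jaw yaw -70.3
t 28.8 pos [405.66 354.57 120.97] yaw -72.1 tilt 0.00 w 65.0 F [ 0.04 -0.36 -0.3 ] q6 1.93
 now units d: [-0.62 -0.01  2.65]
 rz units -0.01; after rot d: [-0.62 -0.01  2.65] rotvec tool units [-0.   -0.   -0.01]
```

```bash
python3 -m jog '[{"rx":0,"ry":0,"rz":0,"dx":-0.62,"dy":0.01,"dz":0,"fingers":65},{"rx":0,"ry":0,"rz":-0.3,"dx":0,"dy":0,"dz":0.6,"fingers":65},{"rx":0,"ry":0,"rz":0,"dx":0,"dy":0,"dz":0.8,"fingers":65},{"rx":0,"ry":0,"rz":0,"dx":0,"dy":0,"dz":0.8,"fingers":65},{"rx":0,"ry":0,"rz":0,"dx":0,"dy":0,"dz":0.44,"fingers":65},{"rx":0,"ry":0,"rz":0,"dx":0,"dy":0,"dz":0,"fingers":65},{"rx":0,"ry":0,"rz":0,"dx":0,"dy":0,"dz":0,"fingers":65}]' 35; python3 - <<'E'
from h import *
to(397.5,378.5,15,-70.5)
E
```

```text
time_s: 29.45
position: [397.7, 378.6, 15.8]
eef_rot: [-2.565, 1.814, -0.0]
contact_force: [0.8, -0.5, -0.7]
width: 65.2
t 29.4 pos [397.73 378.62  15.85] yaw -70.5 tilt 0.02 w 65.2 F [ 0.8  -0.46 -0.67] q6 1.95
 now units d: [0.   0.01 0.02]
 rz units -0.01; after rot d: [0.   0.01 0.02] rotvec tool units [-0.    0.   -0.01]
```

```bash
python3 -m jog '[{"rx":0,"ry":0,"rz":0,"dx":0,"dy":0,"dz":0,"fingers":30},{"rx":0,"ry":0,"rz":0,"dx":0,"dy":0,"dz":0,"fingers":30},{"rx":0,"ry":0,"rz":0,"dx":0,"dy":0,"dz":0,"fingers":30},{"rx":0,"ry":0,"rz":0,"dx":0,"dy":0,"dz":0,"fingers":30},{"rx":0,"ry":0,"rz":0,"dx":0,"dy":0,"dz":-0.5,"fingers":30},{"rx":0,"ry":0,"rz":0,"dx":0,"dy":0,"dz":-0.8,"fingers":30},{"rx":0,"ry":0,"rz":0,"dx":0,"dy":0,"dz":-0.8,"fingers":30},{"rx":0,"ry":0,"rz":0,"dx":0,"dy":0,"dz":-0.7,"fingers":30},{"rx":0,"ry":0,"rz":0,"dx":0,"dy":0,"dz":0,"fingers":30}]' 35;python3 - <<'E'
from h import *
to(443,-59,120,-88.5)
to(460,150,120,-70.5)
E
```

```text
time_s: 30.35
position: [398.7, 380.0, 130.5]
eef_rot: [-2.561, 1.81, -0.002]
contact_force: [0.7, 0.9, -2.2]
width: 37.7
t 30.4 pos [398.65 380.05 130.54] yaw -70.5 tilt 0.31 w 37.7 F [ 0.7   0.91 -2.2 ] q6 1.95
 now units d: [10.72  2.62  0.23]
 rz units 3.60; after rot d: [11.   -0.82  0.26] rotvec tool units [-0.05  0.03  3.6 ]
t 30.4 pos [398.65 380.05 130.54] yaw -70.5 tilt 0.31 w 37.7 F [ 0.7   0.91 -2.2 ] q6 1.95
 now units d: [5.93 0.48 0.25]
 rz units -0.00; after rot d: [5.93 0.47 0.26] rotvec tool units [-0.06  0.02 -0.  ]
```

```bash
python3 -m jog '[{"rx":0,"ry":0,"rz":0,"dx":0.5,"dy":0,"dz":0,"fingers":30},{"rx":0,"ry":0,"rz":0,"dx":0.8,"dy":0,"dz":0,"fingers":30},{"rx":0,"ry":0,"rz":0,"dx":0.9,"dy":0,"dz":0,"fingers":30},{"rx":0,"ry":0,"rz":0,"dx":0.9,"dy":0,"dz":0,"fingers":30},{"rx":0,"ry":0,"rz":0.9,"dx":0.9,"dy":0,"dz":0,"fingers":30},{"rx":0,"ry":0,"rz":0.9,"dx":0.9,"dy":0,"dz":0,"fingers":30},{"rx":0,"ry":0,"rz":0.9,"dx":0.9,"dy":0,"dz":0,"fingers":30},{"rx":0,"ry":0,"rz":0.9,"dx":0.9,"dy":0.1,"dz":0,"fingers":30},{"rx":0,"ry":0,"rz":0,"dx":0.9,"dy":0.1,"dz":0,"fingers":30},{"rx":0,"ry":0,"rz":0,"dx":0,"dy":0,"dz":0,"fingers":30}]' 35;python3 - <<'E'
from h import *
to(443,-59,120,-88.5)
E
```

```text
time_s: 31.35
position: [461.8, 82.5, 125.9]
eef_rot: [2.246, -2.194, -0.002]
contact_force: [0.2, 0.1, -2.1]
width: 37.6
t 31.4 pos [461.84  82.49 125.87] yaw -88.7 tilt 0.13 w 37.6 F [ 0.24  0.08 -2.12] q6 1.68
 now units d: [3.53 0.55 0.15]
 rz units -0.04; after rot d: [3.52 0.56 0.15] rotvec tool units [ 0.03 -0.01 -0.04]
```

```bash
python3 -m jog '[{"rx":0,"ry":0,"rz":0,"dx":0.7,"dy":0.1,"dz":0,"fingers":30},{"rx":0,"ry":0,"rz":0,"dx":0.8,"dy":0.15,"dz":0,"fingers":30},{"rx":0,"ry":0,"rz":0,"dx":0.8,"dy":0.15,"dz":0,"fingers":30},{"rx":0,"ry":0,"rz":0,"dx":0.7,"dy":0.1,"dz":0,"fingers":30},{"rx":0,"ry":0,"rz":0,"dx":0.3,"dy":0,"dz":0,"fingers":30},{"rx":0,"ry":0,"rz":0,"dx":0,"dy":0,"dz":0,"fingers":30},{"rx":0,"ry":0,"rz":0,"dx":0,"dy":0,"dz":0,"fingers":30},{"rx":0,"ry":0,"rz":0,"dx":0,"dy":0,"dz":0,"fingers":30}]' 35;python3 - <<'E'
from h import *
to(443,-59,30,-88.5)
E
```

```text
time_s: 32.15
position: [446.7, -46.1, 126.9]
eef_rot: [2.251, -2.191, -0.001]
contact_force: [0.2, 0.2, -2.3]
width: 37.8
t 32.1 pos [446.7  -46.13 126.92] yaw -88.5 tilt 0.02 w 37.8 F [ 0.23  0.24 -2.27] q6 1.39
 now units d: [0.32 0.1  2.42]
 rz units 0.01; after rot d: [0.32 0.1  2.42] rotvec tool units [0.   0.   0.01]
```

```bash
python3 -m jog '[{"rx":0,"ry":0,"rz":0,"dx":0.33,"dy":0.1,"dz":0,"fingers":30},{"rx":0,"ry":0,"rz":0,"dx":0,"dy":0,"dz":0.6,"fingers":30},{"rx":0,"ry":0,"rz":0,"dx":0,"dy":0,"dz":0.8,"fingers":30},{"rx":0,"ry":0,"rz":0,"dx":0,"dy":0,"dz":0.6,"fingers":30},{"rx":0,"ry":0,"rz":0,"dx":0,"dy":0,"dz":0,"fingers":30},{"rx":0,"ry":0,"rz":0,"dx":0,"dy":0,"dz":0,"fingers":30},{"rx":0,"ry":0,"rz":0,"dx":0,"dy":0,"dz":0,"fingers":30}]' 35;python3 - <<'E'
from h import *
bar(3,"wrist");to(443,-59,30,-88.5); 
save("wrist","w9")
E
```

```text
time_s: 32.85
position: [443.9, -60.1, 48.3]
eef_rot: [-2.25, 2.191, -0.002]
contact_force: [0.6, 0.4, -1.5]
width: 37.7
wrist 3 conf 0.95 col [231 200 120] n 8618 z 70.7 c [442.3 -61.5] size [72.4 37.9] jaw yaw -88.1
t 33.0 pos [443.87 -60.34  48.31] yaw -88.5 tilt 0.12 w 37.9 F [-0.68  0.16 -2.92] q6 1.36
 now units d: [-0.03  0.02  0.46]
 rz units 0.00; after rot d: [-0.03  0.02  0.46] rotvec tool units [-0.02 -0.    0.  ]
```

View pics/w9.png

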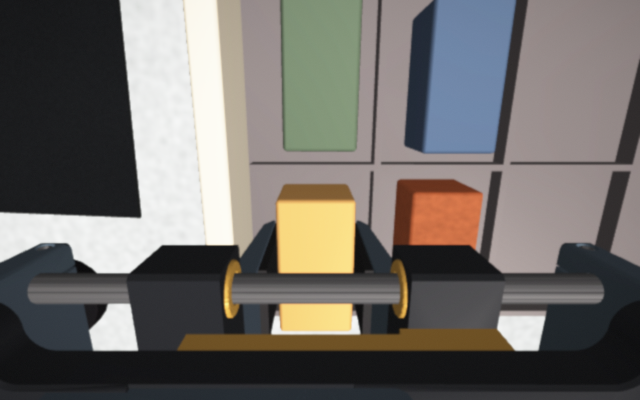

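```bash
python3 -m jog '[{"rx":0,"ry":0,"rz":0,"dx":0,"dy":0,"dz":0.3,"fingers":30},{"rx":0,"ry":0,"rz":0,"dx":0,"dy":0,"dz":0.19,"fingers":30},{"rx":0,"ry":0,"rz":0,"dx":0,"dy":0,"dz":0,"fingers":30},{"rx":0,"ry":0,"rz":0,"dx":0,"dy":0,"dz":0,"fingers":30}]' 35; python3 -m jog '[{"rx":0,"ry":0,"rz":0,"dx":0,"dy":0,"dz":0,"fingers":46},{"rx":0,"ry":0,"rz":0,"dx":0,"dy":0,"dz":0,"fingers":46},{"rx":0,"ry":0,"rz":0,"dx":0,"dy":0,"dz":-0.3,"fingers":46},{"rx":0,"ry":0,"rz":0,"dx":0,"dy":0,"dz":-0.7,"fingers":46},{"rx":0,"ry":0,"rz":0,"dx":0,"dy":0,"dz":-0.9,"fingers":46},{"rx":0,"ry":0,"rz":0,"dx":0,"dy":0,"dz":-0.9,"fingers":60},{"rx":0,"ry":0,"rz":0,"dx":0,"dy":0,"dz":-0.9,"fingers":65},{"rx":0,"ry":0,"rz":0,"dx":0,"dy":0,"dz":-0.9,"fingers":65},{"rx":0,"ry":0,"rz":0,"dx":0,"dy":0,"dz":-0.3,"fingers":65},{"rx":0,"ry":0,"rz":0,"dx":0,"dy":0,"dz":0,"fingers":65}]' 35; python3 - <<'E'
from h import *
save("wrist","w10"); save("scene","s10",(130,310,220,500),2.8)
to(600,-200,220,0)
to(600,-200,220,-88.5)
E
```

```text
time_s: 33.4
position: [442.7, -60.3, 26.8]
eef_rot: [2.25, -2.192, -0.001]
contact_force: [-0.6, 0.6, -2.3]
width: 37.8
time_s: 34.4
position: [443.9, -60.5, 225.6]
eef_rot: [-2.249, 2.191, -0.005]
contact_force: [0.6, 0.7, -1.0]
width: 65.1
t 34.5 pos [442.46 -60.28 222.91] yaw -88.5 tilt 0.03 w 65.1 F [ 0.29  0.5  -0.71] q6 1.36
 now units d: [ 3.59 -3.85  0.07]
 rz units -17.70; after rot d: [3.94 3.49 0.07] rotvec tool units [  0.     0.01 -17.7 ]
t 34.5 pos [442.46 -60.28 222.91] yaw -88.5 tilt 0.03 w 65.1 F [ 0.29  0.5  -0.71] q6 1.36
 now units d: [ 3.59 -3.85  0.07]
 rz units -0.00; after rot d: [ 3.6  -3.85  0.07] rotvec tool units [ 0.01  0.   -0.  ]
```

View pics/s10.png

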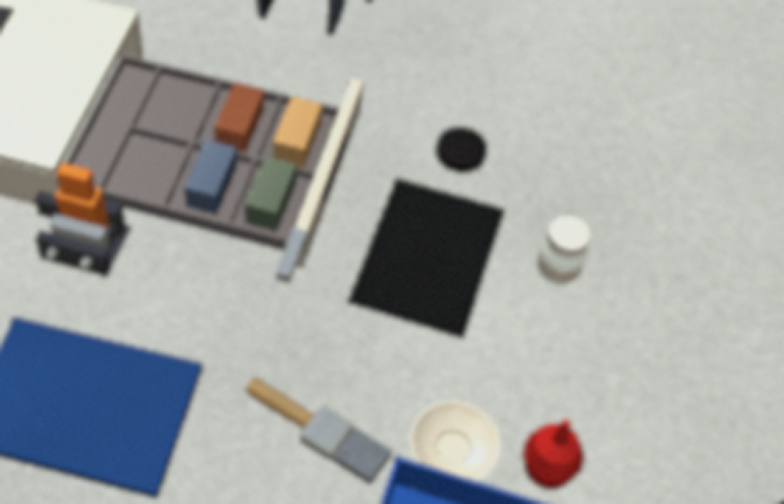

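View pics/w10.png

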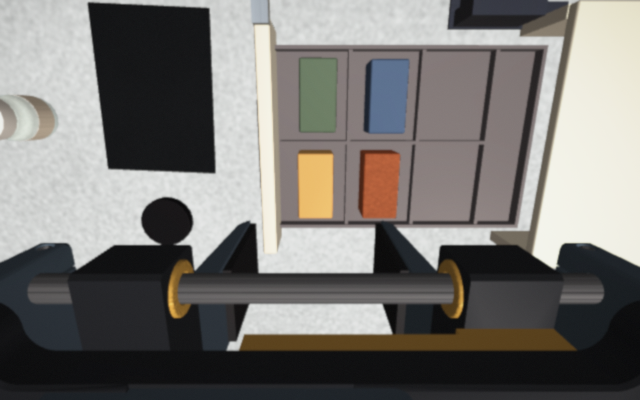

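```bash
python3 -m jog '[{"rx":0,"ry":0,"rz":0,"dx":0.4,"dy":-0.4,"dz":0,"fingers":60},{"rx":0,"ry":0,"rz":0,"dx":0.7,"dy":-0.75,"dz":0,"fingers":60},{"rx":0,"ry":0,"rz":0,"dx":0.7,"dy":-0.75,"dz":0,"fingers":60},{"rx":0,"ry":0,"rz":0,"dx":0.7,"dy":-0.75,"dz":0,"fingers":60},{"rx":0,"ry":0,"rz":0,"dx":0.7,"dy":-0.7,"dz":0,"fingers":60},{"rx":0,"ry":0,"rz":-1,"dx":0.4,"dy":-0.5,"dz":0,"fingers":60},{"rx":0,"ry":0,"rz":-1,"dx":0,"dy":0,"dz":0,"fingers":60},{"rx":0,"ry":0,"rz":-1,"dx":0,"dy":0,"dz":0,"fingers":60},{"rx":0,"ry":0,"rz":-1,"dx":0,"dy":0,"dz":0,"fingers":60},{"rx":0,"ry":0,"rz":-1,"dx":0,"dy":0,"dz":0,"fingers":60}]' 35; python3 -m jog '[{"rx":0,"ry":0,"rz":-1,"dx":0,"dy":0,"dz":0,"fingers":60},{"rx":0,"ry":0,"rz":-1,"dx":0,"dy":0,"dz":0,"fingers":60},{"rx":0,"ry":0,"rz":-1,"dx":0,"dy":0,"dz":0,"fingers":60},{"rx":0,"ry":0,"rz":-1,"dx":0,"dy":0,"dz":0,"fingers":60},{"rx":0,"ry":0,"rz":-1,"dx":0,"dy":0,"dz":0,"fingers":60},{"rx":0,"ry":0,"rz":-1,"dx":0,"dy":0,"dz":0,"fingers":60},{"rx":0,"ry":0,"rz":-1,"dx":0,"dy":0,"dz":0,"fingers":60},{"rx":0,"ry":0,"rz":-1,"dx":0,"dy":0,"dz":0,"fingers":60},{"rx":0,"ry":0,"rz":-1,"dx":0,"dy":0,"dz":0,"fingers":60},{"rx":0,"ry":0,"rz":-1,"dx":0,"dy":0,"dz":0,"fingers":60}]' 35; python3 - <<'E'
from h import *
save("wrist","w11"); to(640,-200,200,1.5)
E
```

```text
time_s: 35.5
position: [599.7, -200.0, 220.9]
eef_rot: [2.674, -1.648, -0.006]
contact_force: [0.9, 0.2, -0.1]
width: 60.6
time_s: 36.5
position: [599.7, -200.0, 221.0]
eef_rot: [-3.12, 0.364, 0.005]
contact_force: [-0.3, 0.4, -0.3]
width: 59.8
t 36.5 pos [ 599.73 -199.96  221.06] yaw -13.0 tilt 0.20 w 60.3 F [ 0.08 -0.01  0.44] q6 -0.13
 now units d: [ 0.98 -0.23  0.52]
 rz units -2.90; after rot d: [1.01 0.03 0.53] rotvec tool units [-0.01  0.04 -2.9 ]
```

View pics/w11.png

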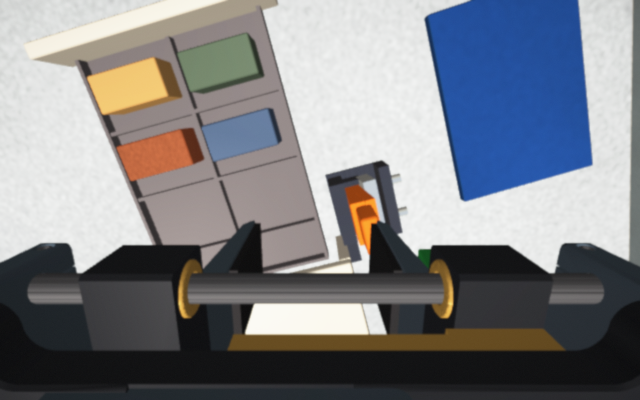

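```bash
python3 -m jog '[{"rx":0,"ry":0,"rz":-0.95,"dx":0,"dy":0,"dz":0,"fingers":60},{"rx":0,"ry":0,"rz":-0.95,"dx":0,"dy":0,"dz":0,"fingers":60},{"rx":0,"ry":0,"rz":-1,"dx":0,"dy":0,"dz":0,"fingers":60},{"rx":0,"ry":0,"rz":0,"dx":0.5,"dy":-0.3,"dz":0,"fingers":60},{"rx":0,"ry":0,"rz":0,"dx":0.5,"dy":-0.3,"dz":0,"fingers":60},{"rx":0,"ry":0,"rz":0,"dx":0,"dy":0,"dz":0,"fingers":60},{"rx":0,"ry":0,"rz":0,"dx":0,"dy":0,"dz":0,"fingers":60}]' 35; cat >> h.py <<'E'
def wedge(n="wrist"):
    p,d=viewer.grab_frame(n); c=cam(n)
    hsv=cv2.cvtColor(p,cv2.COLOR_RGB2HSV); H,S,V=cv2.split(hsv)
    m=(H>5)&(H<17)&(S>180)&(V>100)&(d>0)
    k,l,st,ce=cv2.connectedComponentsWithStats(m.astype(np.uint8)); i=1+np.argmax(st[1:,4]); rc=np.argwhere(l==i)
    W=deproj(n,d,rc,c); zt=np.percentile(W[:,2],97); 
    print(n,"orange n",len(rc),"bbox",st[i],"z pct",np.percentile(W[:,2],[2,50,97]))
    t=W[W[:,2]>zt-4]; r=cv2.minAreaRect(t[:,:2].astype(np.float32)); print("  top face n",len(t),"z %.1f"%np.median(t[:,2]),"c",np.round(r[0],1),"size",np.round(r[1],1),"ang %.1f"%r[2])
    return W
E
python3 - <<'E'
from h import *
wedge(); wedge("scene"); wedge("top"); save("wrist","w12"); to(640,-238,96,1.5)
for m in viewer.masks_of("wrist","wedge_grip")[:3]: print(m["confidence"],m["pixel"],m["mask"].sum())
E
```

```text
time_s: 37.25
position: [639.6, -175.3, 221.8]
eef_rot: [-3.141, -0.027, 0.004]
contact_force: [0.1, 0.3, -0.5]
width: 60.1
wrist orange n 479 bbox [305 238  23  36 479] z pct [ 87.81 112.68 312.91]
  top face n 18 z 313.5 c [ 638.3 -143.3] size [1.1 5. ] ang 86.9
scene orange n 208 bbox [241 190  17  19 208] z pct [ 50.98  88.81 126.55]
  top face n 23 z 125.3 c [ 645.9 -234.1] size [10.1 27.2] ang 6.8
top orange n 1300 bbox [ 412  300   45   55 1300] z pct [-1.96  4.19  9.67]
  top face n 386 z 7.1 c [ 159.4 -447.6] size [152.2  93.7] ang 23.2
t 37.5 pos [ 639.59 -175.97  223.12] yaw 0.9 tilt 0.04 w 59.6 F [ 0.43 -0.12 -0.14] q6 -0.32
 now units d: [-0.01  1.55  3.18]
 rz units -0.11; after rot d: [-0.03  1.55  3.18] rotvec tool units [-0.    0.01 -0.11]
0.88 [318.3, 369.9] 751
0.72 [109.8, 181.8] 35485
0.65 [243.2, 315.7] 1374
```

View pics/w12.png

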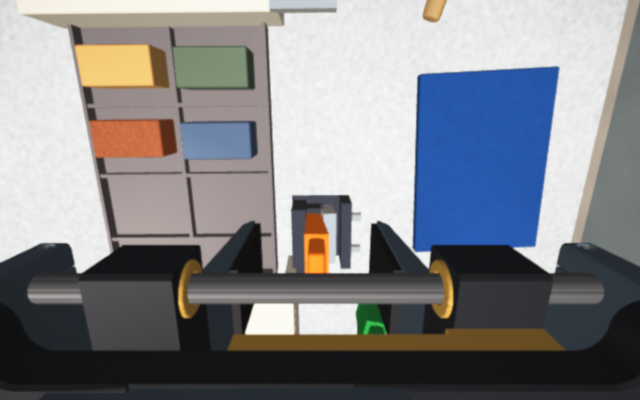

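```bash
python3 -m jog '[{"rx":0,"ry":0,"rz":-0.1,"dx":0,"dy":-0.5,"dz":0,"fingers":60},{"rx":0,"ry":0,"rz":0,"dx":0,"dy":-0.5,"dz":0.3,"fingers":60},{"rx":0,"ry":0,"rz":0,"dx":0,"dy":0,"dz":0,"fingers":60},{"rx":0,"ry":0,"rz":0,"dx":0,"dy":0,"dz":0,"fingers":60}]' 35
python3 - <<'E'
from h import *
save("wrist","w13",(130,270,240,400),5)
p,d=viewer.grab_frame("wrist"); c=cam("wrist")
m=[m for m in viewer.masks_of("wrist","wedge_grip") if 280<m["pixel"][1]<350]
for k in m[:2]:
    rc=np.argwhere(k["mask"]&(d>0)); W=deproj("wrist",d,rc,c); print(k["confidence"],k["pixel"],len(rc),np.percentile(W,[2,50,98],axis=0))
    t=W[abs(W[:,2]-126)<4]; print("top",len(t), t.min(0),t.max(0),np.round(cv2.minAreaRect(t[:,:2].astype(np.float32))[0:2],1))
    s=W[abs(W[:,2]-88)<6]; print(np.histogram(W[:,2],bins=np.arange(40,135,5)))
to(640,-238,96,1.5)
E
```

```text
time_s: 37.9
position: [639.1, -134.5, 210.9]
eef_rot: [-3.141, -0.043, 0.001]
contact_force: [0.0, -0.3, -0.1]
width: 60.3
0.72 [306.6, 313.2] 1039 [[ 628.96 -258.67   24.87]
 [ 639.84 -230.36  123.93]
 [ 651.37 -218.35  127.32]]
top 546 [ 632.52 -256.57  122.97] [ 648.52 -224.25  127.99] [[ 640.4 -240.5]
 [  15.5   32.1]]
(array([ 35,  35,  40,  40,  41,  45,  49,  28,   0,  70,   1,   0,   0,
         0,   0,   0,  73, 473]), array([ 40,  45,  50,  55,  60,  65,  70,  75,  80,  85,  90,  95, 100,
       105, 110, 115, 120, 125, 130]))
t 38.0 pos [ 639.56 -135.69  211.62] yaw 1.5 tilt 0.02 w 60.2 F [ 0.38 -0.5  -0.38] q6 -0.27
 now units d: [-0.06  2.56  2.89]
 rz units -0.00; after rot d: [-0.06  2.56  2.89] rotvec tool units [ 0. -0. -0.]
```

View pics/w13.png

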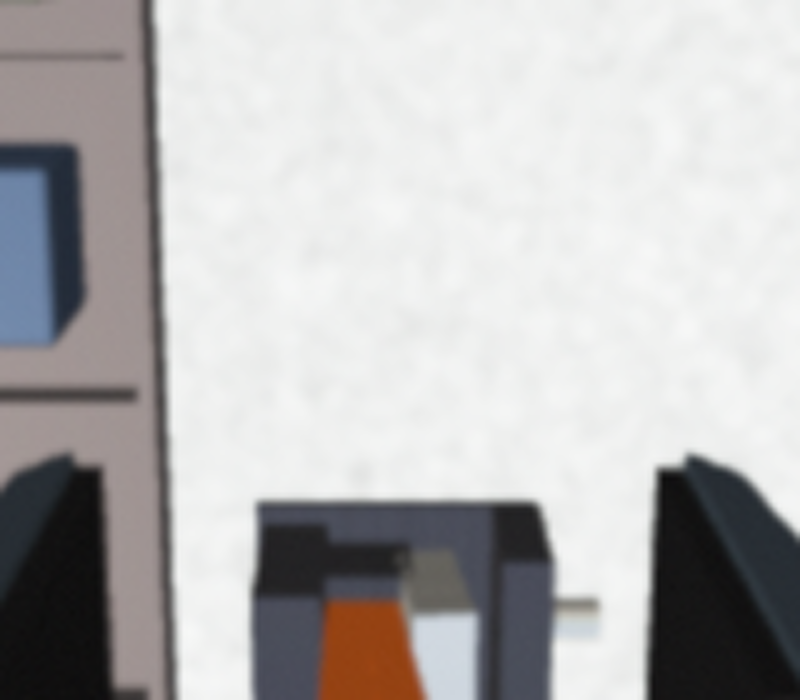

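```bash
python3 -m jog '[{"rx":0,"ry":0,"rz":0,"dx":0,"dy":0.5,"dz":0,"fingers":50},{"rx":0,"ry":0,"rz":0,"dx":0,"dy":0.8,"dz":0,"fingers":50},{"rx":0,"ry":0,"rz":0,"dx":0,"dy":0.8,"dz":0,"fingers":50},{"rx":0,"ry":0,"rz":0,"dx":0.03,"dy":0.5,"dz":0.5,"fingers":50},{"rx":0,"ry":0,"rz":0,"dx":0,"dy":0,"dz":0.5,"fingers":50},{"rx":0,"ry":0,"rz":0,"dx":0,"dy":0,"dz":0,"fingers":50},{"rx":0,"ry":0,"rz":0,"dx":0,"dy":0,"dz":0,"fingers":50}]' 60
python3 - <<'E'
from h import *
save("wrist","w14"); to(640.4,-239.5,94,1.5)
E
```

```text
time_s: 38.75
position: [643.2, -240.3, 171.8]
eef_rot: [-3.141, -0.04, 0.001]
contact_force: [1.0, -0.6, 0.8]
width: 50.2
t 38.8 pos [ 643.62 -240.06  172.47] yaw 1.5 tilt 0.04 w 49.7 F [-0.58  0.68  0.64] q6 -0.42
 now units d: [-0.08 -0.02  1.96]
 rz units -0.00; after rot d: [-0.08 -0.02  1.96] rotvec tool units [ 0.   -0.01 -0.  ]
```

View pics/w14.png

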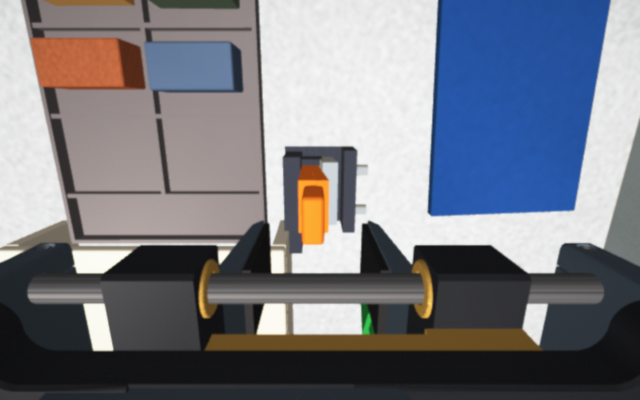

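```bash
python3 - <<'E'
from h import *
p,d=viewer.grab_frame("wrist"); c=cam("wrist")
rc=np.argwhere(d>0); rc=rc[(rc[:,0]>140)&(rc[:,0]<250)&(rc[:,1]>280)&(rc[:,1]<350)]
W=deproj("wrist",d,rc,c); t=W[abs(W[:,2]-126)<4]
print(len(t),t.min(0),t.max(0),cv2.minAreaRect(t[:,:2].astype(np.float32)))
to(640.4,-239.5,94,1.5)
E
```

```text
1101 [ 632.47 -257.32  122.06] [ 648.7  -221.87  128.49] ((640.4063720703125, -239.67066955566406), (15.819195747375488, 35.38400650024414), 1.5056891441345215)
t 38.9 pos [ 643.83 -239.88  172.75] yaw 1.5 tilt 0.08 w 50.1 F [-0.36  0.51  0.45] q6 -0.42
 now units d: [-0.09 -0.01  1.97]
 rz units -0.00; after rot d: [-0.09 -0.01  1.97] rotvec tool units [ 0.01 -0.01 -0.  ]
```

```bash
python3 -m jog '[{"rx":0,"ry":0,"rz":0,"dx":-0.08,"dy":0,"dz":0.3,"fingers":50},{"rx":0,"ry":0,"rz":0,"dx":0,"dy":0,"dz":0.6,"fingers":50},{"rx":0,"ry":0,"rz":0,"dx":0,"dy":0,"dz":0.6,"fingers":50},{"rx":0,"ry":0,"rz":0,"dx":0,"dy":0,"dz":0.35,"fingers":50},{"rx":0,"ry":0,"rz":0,"dx":0,"dy":0,"dz":0,"fingers":50},{"rx":0,"ry":0,"rz":0,"dx":0,"dy":0,"dz":0,"fingers":50},{"rx":0,"ry":0,"rz":0,"dx":0,"dy":0,"dz":0,"fingers":50}]' 60
python3 - <<'E'
from h import *
to(640.4,-239.6,94,1.5)
E
```

```text
time_s: 39.55
position: [640.8, -239.9, 98.8]
eef_rot: [3.141, 0.041, 0.002]
contact_force: [0.1, -0.7, -0.1]
width: 49.9
t 39.5 pos [ 640.82 -239.88   98.78] yaw 1.5 tilt 0.09 w 49.9 F [ 0.12 -0.73 -0.13] q6 -0.42
 now units d: [-0.01 -0.01  0.12]
 rz units -0.00; after rot d: [-0.01 -0.01  0.12] rotvec tool units [ 0.01 -0.02 -0.  ]
```

```bash
python3 -m jog '[{"rx":0,"ry":0,"rz":0,"dx":0,"dy":0,"dz":0.12,"fingers":50},{"rx":0,"ry":0,"rz":0,"dx":0,"dy":0,"dz":0,"fingers":10},{"rx":0,"ry":0,"rz":0,"dx":0,"dy":0,"dz":0,"fingers":10},{"rx":0,"ry":0,"rz":0,"dx":0,"dy":0,"dz":0,"fingers":10},{"rx":0,"ry":0,"rz":0,"dx":0,"dy":0,"dz":0,"fingers":10},{"rx":0,"ry":0,"rz":0,"dx":0,"dy":0,"dz":0,"fingers":10},{"rx":0,"ry":0,"rz":0,"dx":0,"dy":0,"dz":0,"fingers":10}]' 60
python3 - <<'E'
from h import *
to(640.4,-239.6,94,1.5)
E
```

```text
time_s: 40.25
position: [641.0, -239.7, 93.0]
eef_rot: [3.141, 0.041, 0.003]
contact_force: [6.9, 1.1, -2.8]
width: 15.7
t 40.2 pos [ 641.04 -239.67   92.96] yaw 1.5 tilt 0.12 w 15.7 F [ 6.86  1.07 -2.82] q6 -0.42
 now units d: [-0.02 -0.   -0.03]
 rz units -0.00; after rot d: [-0.02 -0.   -0.03] rotvec tool units [ 0.   -0.02 -0.  ]
```

```bash
python3 -m jog '[{"rx":-0.345,"ry":0,"rz":0,"dx":0,"dy":-0.065,"dz":0,"fingers":10},{"rx":-0.345,"ry":0,"rz":0,"dx":0,"dy":-0.065,"dz":0,"fingers":10},{"rx":-0.345,"ry":0,"rz":0,"dx":0,"dy":-0.065,"dz":0,"fingers":10},{"rx":-0.345,"ry":0,"rz":0,"dx":0,"dy":-0.065,"dz":0,"fingers":10},{"rx":0,"ry":0,"rz":0,"dx":0,"dy":0,"dz":0,"fingers":10},{"rx":0,"ry":0,"rz":0,"dx":0,"dy":0,"dz":0,"fingers":10}]' 60
python3 - <<'E'
from h import *
to(640.4,-239.6,94,1.5); print(status.sense()["moment"]); save("wrist","w15")
E
```

```text
time_s: 40.85
position: [640.9, -230.5, 93.2]
eef_rot: [3.018, 0.041, 0.006]
contact_force: [3.1, -8.8, 2.4]
width: 15.9
t 40.9 pos [ 640.91 -230.48   93.24] yaw 1.6 tilt 7.05 w 15.9 F [ 3.06 -8.76  2.45] q6 -0.25
 now units d: [-0.02  0.23  0.01]
 rz units 0.01; after rot d: [-0.02  0.23 -0.02] rotvec tool units [ 1.41 -0.03  0.01]
[-2.29 -0.31  0.04]
```

View pics/w15.png

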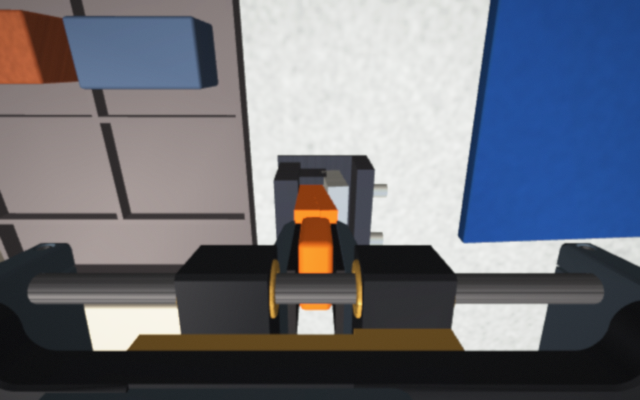

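```bash
python3 -m jog '[{"rx":0.345,"ry":0,"rz":0,"dx":0,"dy":0.067,"dz":0,"fingers":10},{"rx":0.345,"ry":0,"rz":0,"dx":0,"dy":0.067,"dz":0,"fingers":10},{"rx":0.345,"ry":0,"rz":0,"dx":0,"dy":0.067,"dz":0,"fingers":10},{"rx":0.345,"ry":0,"rz":0,"dx":0,"dy":0.067,"dz":0,"fingers":10},{"rx":0.345,"ry":0,"rz":0,"dx":0,"dy":0.067,"dz":0,"fingers":10},{"rx":0.345,"ry":0,"rz":0,"dx":0,"dy":0.067,"dz":0,"fingers":10},{"rx":0.345,"ry":0,"rz":0,"dx":0,"dy":0.067,"dz":0,"fingers":10},{"rx":0.345,"ry":0,"rz":0,"dx":0,"dy":0.067,"dz":0,"fingers":10},{"rx":0,"ry":0,"rz":0,"dx":0,"dy":0,"dz":0,"fingers":10},{"rx":0,"ry":0,"rz":0,"dx":0,"dy":0,"dz":0,"fingers":10}]' 60
python3 - <<'E'
from h import *
to(640.4,-239.6,94,1.5); print(status.sense()["moment"])
E
```

```text
time_s: 41.9
position: [641.4, -249.3, 93.1]
eef_rot: [-3.018, -0.037, 0.0]
contact_force: [6.2, 11.7, 3.3]
width: 15.9
t 41.9 pos [ 641.36 -249.28   93.11] yaw 1.4 tilt 7.05 w 15.9 F [ 6.16 11.7   3.28] q6 -0.56
 now units d: [-0.02 -0.24  0.01]
 rz units -0.02; after rot d: [-0.02 -0.24 -0.02] rotvec tool units [-1.41 -0.02 -0.02]
[ 3.1  -1.32 -0.22]
```

Symmetric. Second cycle.

```bash
python3 -m jog '[{"rx":-0.345,"ry":0,"rz":0,"dx":0,"dy":-0.067,"dz":0,"fingers":10},{"rx":-0.345,"ry":0,"rz":0,"dx":0,"dy":-0.067,"dz":0,"fingers":10},{"rx":-0.345,"ry":0,"rz":0,"dx":0,"dy":-0.067,"dz":0,"fingers":10},{"rx":-0.345,"ry":0,"rz":0,"dx":0,"dy":-0.067,"dz":0,"fingers":10},{"rx":-0.345,"ry":0,"rz":0,"dx":0,"dy":-0.067,"dz":0,"fingers":10},{"rx":-0.345,"ry":0,"rz":0,"dx":0,"dy":-0.067,"dz":0,"fingers":10},{"rx":-0.345,"ry":0,"rz":0,"dx":0,"dy":-0.067,"dz":0,"fingers":10},{"rx":-0.345,"ry":0,"rz":0,"dx":0,"dy":-0.067,"dz":0,"fingers":10},{"rx":0,"ry":0,"rz":0,"dx":0,"dy":0,"dz":0,"fingers":10},{"rx":0,"ry":0,"rz":0,"dx":0,"dy":0,"dz":0,"fingers":10}]' 60
python3 - <<'E'
from h import *
to(640.4,-239.6,94,1.5); print(status.sense()["moment"])
E
python3 -m jog '[{"rx":0.345,"ry":0,"rz":0,"dx":0,"dy":0.067,"dz":0,"fingers":10},{"rx":0.345,"ry":0,"rz":0,"dx":0,"dy":0.067,"dz":0,"fingers":10},{"rx":0.345,"ry":0,"rz":0,"dx":0,"dy":0.067,"dz":0,"fingers":10},{"rx":0.345,"ry":0,"rz":0,"dx":0,"dy":0.067,"dz":0,"fingers":10},{"rx":0.345,"ry":0,"rz":0,"dx":0,"dy":0.067,"dz":0,"fingers":10},{"rx":0.345,"ry":0,"rz":0,"dx":0,"dy":0.067,"dz":0,"fingers":10},{"rx":0.345,"ry":0,"rz":0,"dx":0,"dy":0.067,"dz":0,"fingers":10},{"rx":0.345,"ry":0,"rz":0,"dx":0,"dy":0.067,"dz":0,"fingers":10},{"rx":0,"ry":0,"rz":0,"dx":0,"dy":0,"dz":0,"fingers":10},{"rx":0,"ry":0,"rz":0,"dx":0,"dy":0,"dz":0,"fingers":10}]' 60
python3 - <<'E'
from h import *
to(640.4,-239.6,94,1.5); print(status.sense()["moment"])
E
```

```text
time_s: 42.9
position: [641.0, -230.8, 94.1]
eef_rot: [3.018, 0.041, 0.006]
contact_force: [1.2, -10.9, 4.2]
width: 15.8
t 42.9 pos [ 641.   -230.79   94.13] yaw 1.6 tilt 7.08 w 15.8 F [  1.21 -10.86   4.17] q6 -0.25
 now units d: [-0.02  0.22  0.03]
 rz units 0.01; after rot d: [-0.02  0.22  0.  ] rotvec tool units [ 1.42 -0.03  0.01]
[-2.9  -0.13 -0.03]
time_s: 43.9
position: [641.4, -249.4, 93.8]
eef_rot: [-3.018, -0.037, 0.0]
contact_force: [6.5, 10.1, 4.8]
width: 16.0
t 43.9 pos [ 641.4  -249.39   93.81] yaw 1.4 tilt 7.05 w 16.0 F [ 6.55 10.15  4.76] q6 -0.56
 now units d: [-0.02 -0.24  0.03]
 rz units -0.02; after rot d: [-0.02 -0.25 -0.  ] rotvec tool units [-1.41 -0.02 -0.02]
[ 3.01 -1.25 -0.24]
```

```bash
python3 -m jog '[{"rx":-0.345,"ry":0,"rz":0,"dx":0,"dy":-0.066,"dz":0,"fingers":10},{"rx":-0.345,"ry":0,"rz":0,"dx":0,"dy":-0.066,"dz":0,"fingers":10},{"rx":-0.345,"ry":0,"rz":0,"dx":0,"dy":-0.066,"dz":0,"fingers":10},{"rx":-0.345,"ry":0,"rz":0,"dx":0,"dy":-0.066,"dz":0,"fingers":10},{"rx":0,"ry":0,"rz":0,"dx":0,"dy":0,"dz":0,"fingers":10},{"rx":0,"ry":0,"rz":0,"dx":0,"dy":0,"dz":0,"fingers":10}]' 60
python3 - <<'E'
from h import *
to(640.4,-239.6,94,1.5); print(status.sense()["moment"])
E
python3 -m jog '[{"rx":0,"ry":0,"rz":0,"dx":0,"dy":0,"dz":-0.08,"fingers":10},{"rx":0,"ry":0,"rz":0,"dx":0,"dy":0,"dz":-0.08,"fingers":10},{"rx":0,"ry":0,"rz":0,"dx":0,"dy":0,"dz":-0.08,"fingers":10},{"rx":0,"ry":0,"rz":0,"dx":0,"dy":0,"dz":0,"fingers":10}]' 60
python3 - <<'E'
from h import *
to(640.4,-239.6,94,1.5); print(status.sense()["moment"])
E
```

```text
time_s: 44.5
position: [641.2, -241.0, 94.5]
eef_rot: [3.139, 0.042, 0.004]
contact_force: [5.2, -5.8, -2.7]
width: 15.6
t 44.5 pos [ 641.2  -240.98   94.53] yaw 1.5 tilt 0.20 w 15.6 F [ 5.16 -5.84 -2.73] q6 -0.42
 now units d: [-0.02 -0.03  0.01]
 rz units 0.01; after rot d: [-0.02 -0.03  0.01] rotvec tool units [ 0.03 -0.03  0.01]
[-1.75 -0.91 -0.15]
time_s: 44.9
position: [640.8, -239.9, 101.8]
eef_rot: [3.141, 0.04, 0.004]
contact_force: [15.1, -2.3, -27.9]
width: 16.0
t 44.9 pos [ 640.82 -239.91  101.83] yaw 1.5 tilt 0.13 w 16.0 F [ 15.08  -2.27 -27.93] q6 -0.42
 now units d: [-0.01 -0.01  0.2 ]
 rz units -0.01; after rot d: [-0.01 -0.01  0.2 ] rotvec tool units [ 0.   -0.03 -0.01]
[-0.49 -3.72 -0.03]
```

```bash
python3 -m jog '[{"rx":0,"ry":0,"rz":0,"dx":0,"dy":0,"dz":-0.08,"fingers":10},{"rx":0,"ry":0,"rz":0,"dx":0,"dy":0,"dz":-0.08,"fingers":10},{"rx":0,"ry":0,"rz":0,"dx":0,"dy":0,"dz":-0.08,"fingers":10},{"rx":0,"ry":0,"rz":0,"dx":0,"dy":0,"dz":-0.08,"fingers":10},{"rx":0,"ry":0,"rz":0,"dx":0,"dy":0,"dz":0,"fingers":10}]' 60
python3 - <<'E'
from h import *
to(640.4,-239.6,94,1.5); print(status.sense()["moment"]); save("scene","s16",(150,250,200,340),5)
E
```

```text
time_s: 45.4
position: [641.0, -240.2, 116.9]
eef_rot: [3.141, 0.041, 0.003]
contact_force: [4.2, 0.7, 1.3]
width: 15.9
t 45.4 pos [ 641.05 -240.18  116.93] yaw 1.5 tilt 0.12 w 15.9 F [4.24 0.7  1.27] q6 -0.42
 now units d: [-0.02 -0.02  0.57]
 rz units -0.00; after rot d: [-0.02 -0.01  0.57] rotvec tool units [ 0.   -0.02 -0.  ]
[ 0.28 -1.24 -0.03]
```

View pics/s16.png

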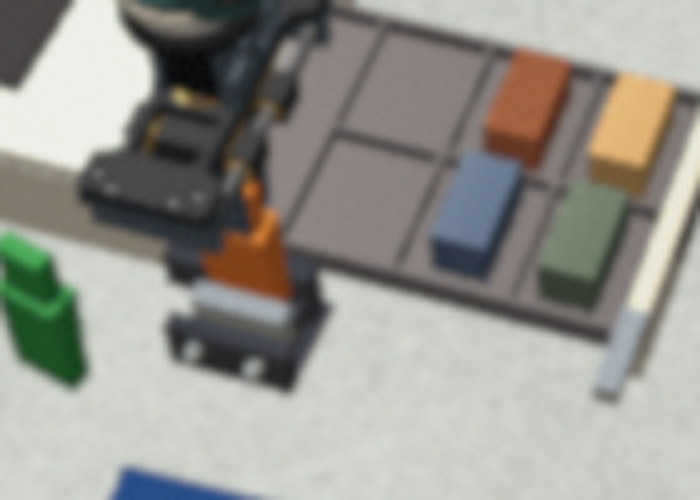

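```bash
python3 -m jog '[{"rx":0,"ry":0,"rz":0,"dx":0,"dy":0,"dz":-0.2,"fingers":10},{"rx":0,"ry":0,"rz":0,"dx":0,"dy":0,"dz":-0.3,"fingers":10},{"rx":0,"ry":0,"rz":0,"dx":0,"dy":0,"dz":-0.4,"fingers":10},{"rx":0,"ry":0,"rz":0,"dx":0,"dy":0,"dz":-0.5,"fingers":10},{"rx":0,"ry":0,"rz":0,"dx":0,"dy":0,"dz":-0.5,"fingers":10},{"rx":0,"ry":0,"rz":0,"dx":0,"dy":0,"dz":-0.2,"fingers":10},{"rx":0,"ry":0,"rz":0,"dx":0,"dy":0,"dz":0,"fingers":10},{"rx":0,"ry":0,"rz":0,"dx":0,"dy":0,"dz":0,"fingers":10}]' 60
python3 - <<'E'
from h import *
to(540,125,190,1.5); print(status.sense()["moment"]); save("scene","s17",(120,260,180,340),4.5); save("wrist","w17")
E
```

```text
time_s: 46.25
position: [639.6, -240.0, 199.7]
eef_rot: [-3.141, -0.041, 0.001]
contact_force: [0.1, 1.3, -1.5]
width: 15.8
t 46.2 pos [ 639.6  -239.98  199.73] yaw 1.5 tilt 0.06 w 15.8 F [ 0.08  1.25 -1.51] q6 -0.42
 now units d: [-2.25 -9.19  0.25]
 rz units -0.00; after rot d: [-2.25 -9.19  0.24] rotvec tool units [-0.    0.01 -0.  ]
[-0.   -0.1   0.01]
```

View pics/s17.png

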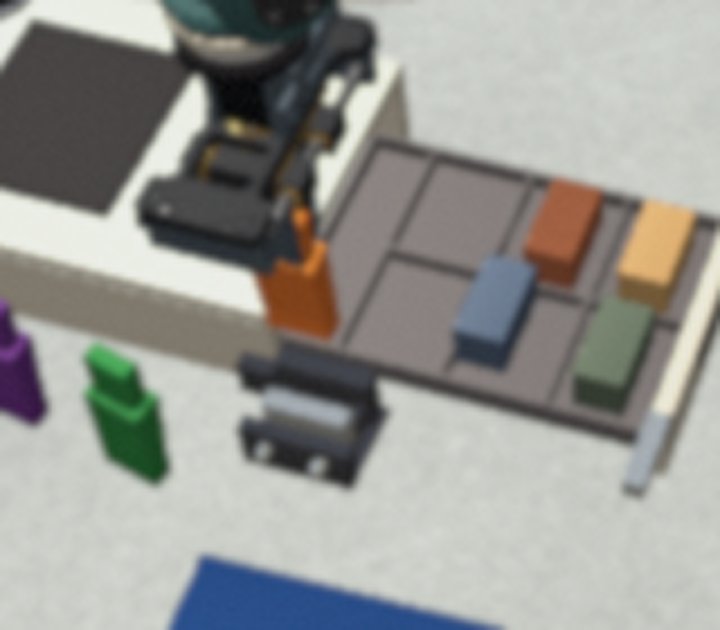

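View pics/w17.png

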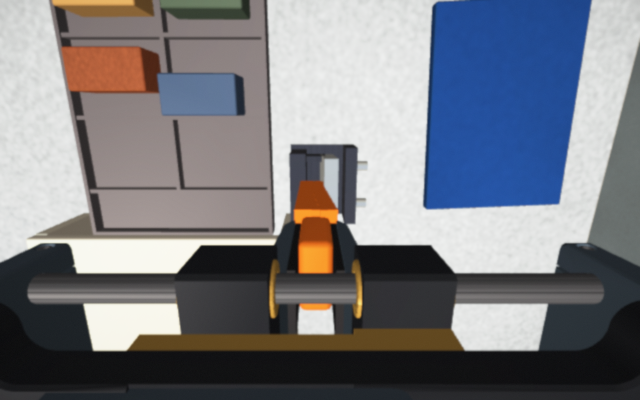

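```bash
python3 -m jog '[{"rx":0,"ry":0,"rz":0,"dx":0,"dy":-0.4,"dz":0,"fingers":10},{"rx":0,"ry":0,"rz":0,"dx":0,"dy":-0.8,"dz":0,"fingers":10},{"rx":0,"ry":0,"rz":0,"dx":0,"dy":-0.8,"dz":0,"fingers":10},{"rx":0,"ry":0,"rz":0,"dx":0,"dy":-0.8,"dz":0,"fingers":10},{"rx":0,"ry":0,"rz":0,"dx":0,"dy":-0.8,"dz":0,"fingers":10},{"rx":0,"ry":0,"rz":0,"dx":0,"dy":-0.8,"dz":0,"fingers":10},{"rx":0,"ry":0,"rz":0,"dx":0,"dy":-0.8,"dz":0,"fingers":10},{"rx":0,"ry":0,"rz":0,"dx":-0.2,"dy":-0.8,"dz":0,"fingers":10},{"rx":0,"ry":0,"rz":0,"dx":-0.4,"dy":-0.8,"dz":0,"fingers":10},{"rx":0,"ry":0,"rz":0,"dx":-0.4,"dy":-0.8,"dz":0,"fingers":10}]' 60
python3 -m jog '[{"rx":0,"ry":0,"rz":0,"dx":-0.5,"dy":-0.7,"dz":0,"fingers":10},{"rx":0,"ry":0,"rz":0,"dx":-0.5,"dy":-0.4,"dz":0,"fingers":10},{"rx":0,"ry":0,"rz":0,"dx":-0.2,"dy":-0.2,"dz":0,"fingers":10},{"rx":0,"ry":0,"rz":0,"dx":0,"dy":0,"dz":0,"fingers":10},{"rx":0,"ry":0,"rz":0,"dx":0,"dy":0,"dz":0,"fingers":10}]' 60
python3 - <<'E'
from h import *
to(537,125,100,1.5); save("scene","s18",(120,300,260,500),3.3)
E
```

```text
time_s: 47.35
position: [590.9, 64.6, 199.8]
eef_rot: [-3.141, -0.041, 0.001]
contact_force: [-0.3, 0.9, -1.3]
width: 15.9
time_s: 47.85
position: [543.4, 113.3, 200.5]
eef_rot: [3.141, 0.041, 0.001]
contact_force: [0.5, -1.1, -1.6]
width: 15.6
t 47.9 pos [543.42 113.34 200.5 ] yaw 1.5 tilt 0.02 w 15.6 F [ 0.51 -1.05 -1.61] q6 0.14
 now units d: [-0.15 -0.3   2.51]
 rz units 0.00; after rot d: [-0.15 -0.3   2.51] rotvec tool units [ 0. -0.  0.]
```

View pics/s18.png

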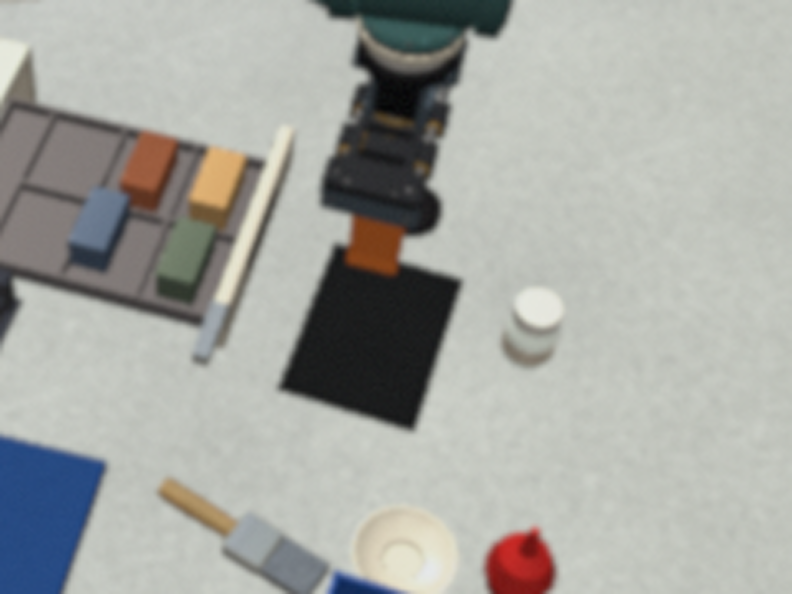

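```bash
python3 -m jog '[{"rx":0,"ry":0,"rz":0,"dx":-0.15,"dy":-0.3,"dz":0.3,"fingers":10},{"rx":0,"ry":0,"rz":0,"dx":0,"dy":0,"dz":0.7,"fingers":10},{"rx":0,"ry":0,"rz":0,"dx":0,"dy":0,"dz":0.7,"fingers":10},{"rx":0,"ry":0,"rz":0,"dx":0,"dy":0,"dz":0.6,"fingers":10},{"rx":0,"ry":0,"rz":0,"dx":0,"dy":0,"dz":0.1,"fingers":10},{"rx":0,"ry":0,"rz":0,"dx":0,"dy":0,"dz":0,"fingers":10},{"rx":0,"ry":0,"rz":0,"dx":0,"dy":0,"dz":0,"fingers":10},{"rx":0,"ry":0,"rz":0,"dx":0,"dy":0,"dz":0,"fingers":10}]' 60
python3 - <<'E'
from h import *
to(537,125,90,1.5)
E
```

```text
time_s: 48.7
position: [537.4, 125.5, 105.6]
eef_rot: [-3.141, -0.041, -0.003]
contact_force: [-0.5, -0.3, -0.7]
width: 15.6
t 48.7 pos [537.35 125.45 105.57] yaw 1.5 tilt 0.10 w 15.6 F [-0.52 -0.28 -0.71] q6 0.16
 now units d: [-0.01  0.01  0.39]
 rz units -0.00; after rot d: [-0.01  0.01  0.39] rotvec tool units [-0.   -0.02 -0.  ]
```

```bash
python3 -m jog '[{"rx":0,"ry":0,"rz":0,"dx":0,"dy":0,"dz":0.15,"fingers":10},{"rx":0,"ry":0,"rz":0,"dx":0,"dy":0,"dz":0.1,"fingers":10},{"rx":0,"ry":0,"rz":0,"dx":0,"dy":0,"dz":0.05,"fingers":10},{"rx":0,"ry":0,"rz":0,"dx":0,"dy":0,"dz":0.05,"fingers":10},{"rx":0,"ry":0,"rz":0,"dx":0,"dy":0,"dz":0,"fingers":10},{"rx":0,"ry":0,"rz":0,"dx":0,"dy":0,"dz":0,"fingers":10}]' 60
python3 - <<'E'
from h import *
to(537,125,88,1.5)
E
```

```text
time_s: 49.3
position: [536.6, 125.3, 90.4]
eef_rot: [-3.141, -0.041, 0.0]
contact_force: [0.3, 0.2, -1.7]
width: 15.6
t 49.3 pos [536.59 125.31  90.42] yaw 1.5 tilt 0.00 w 15.6 F [ 0.34  0.25 -1.68] q6 0.16
 now units d: [0.01 0.01 0.06]
 rz units -0.00; after rot d: [0.01 0.01 0.06] rotvec tool units [-0.  0. -0.]
```

```bash
python3 -m jog '[{"rx":0,"ry":0,"rz":0,"dx":0,"dy":0,"dz":0.03,"fingers":10},{"rx":0,"ry":0,"rz":0,"dx":0,"dy":0,"dz":0,"fingers":10},{"rx":0,"ry":0,"rz":0,"dx":0,"dy":0,"dz":0.02,"fingers":10},{"rx":0,"ry":0,"rz":0,"dx":0,"dy":0,"dz":0,"fingers":10},{"rx":0,"ry":0,"rz":0,"dx":0,"dy":0,"dz":0,"fingers":10}]' 60
python3 - <<'E'
from h import *
to(537,125,88,1.5)
E
```

```text
time_s: 49.8
position: [536.6, 125.3, 88.4]
eef_rot: [3.141, 0.041, -0.0]
contact_force: [1.7, 0.3, -0.6]
width: 15.7
t 49.8 pos [536.55 125.3   88.41] yaw 1.5 tilt 0.00 w 15.7 F [ 1.73  0.34 -0.58] q6 0.16
 now units d: [0.01 0.01 0.01]
 rz units -0.00; after rot d: [0.01 0.01 0.01] rotvec tool units [ 0.  0. -0.]
```

```bash
python3 -m jog '[{"rx":0,"ry":0,"rz":0,"dx":0,"dy":0,"dz":0.03,"fingers":10},{"rx":0,"ry":0,"rz":0,"dx":0,"dy":0,"dz":0,"fingers":10},{"rx":0,"ry":0,"rz":0,"dx":0,"dy":0,"dz":0,"fingers":10}]' 60
python3 - <<'E'
from h import *
to(537,125,88,1.5)
E
```

```text
time_s: 50.1
position: [536.8, 125.4, 87.8]
eef_rot: [-3.141, -0.041, -0.0]
contact_force: [-3.3, 0.0, 9.8]
width: 15.7
t 50.1 pos [536.85 125.4   87.84] yaw 1.5 tilt 0.01 w 15.7 F [-3.27  0.04  9.78] q6 0.16
 now units d: [ 0.    0.01 -0.  ]
 rz units -0.00; after rot d: [ 0.    0.01 -0.  ] rotvec tool units [-0. -0. -0.]
```

Contact. Open gently, then raise.

```bash
python3 -m jog '[{"rx":0,"ry":0,"rz":0,"dx":0,"dy":0,"dz":-0.02,"fingers":10},{"rx":0,"ry":0,"rz":0,"dx":0,"dy":0,"dz":0,"fingers":20},{"rx":0,"ry":0,"rz":0,"dx":0,"dy":0,"dz":0,"fingers":26},{"rx":0,"ry":0,"rz":0,"dx":0,"dy":0,"dz":0,"fingers":40},{"rx":0,"ry":0,"rz":0,"dx":0,"dy":0,"dz":0,"fingers":45},{"rx":0,"ry":0,"rz":0,"dx":0,"dy":0,"dz":0,"fingers":45}]' 60
python3 - <<'E'
from h import *
to(537,125,88,1.5); save("wrist","w19")
E
```

```text
time_s: 50.7
position: [536.5, 125.3, 88.0]
eef_rot: [3.141, 0.041, -0.0]
contact_force: [0.2, 0.4, -0.1]
width: 44.2
t 50.7 pos [536.54 125.29  87.98] yaw 1.5 tilt 0.00 w 44.2 F [ 0.19  0.42 -0.11] q6 0.16
 now units d: [ 0.01  0.01 -0.  ]
 rz units -0.00; after rot d: [ 0.01  0.01 -0.  ] rotvec tool units [ 0.  0. -0.]
```

View pics/w19.png

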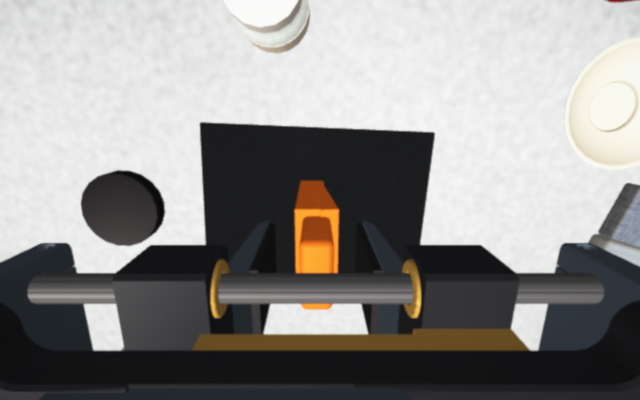

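```bash
python3 -m jog '[{"rx":0,"ry":0,"rz":0,"dx":0,"dy":0,"dz":-0.3,"fingers":45},{"rx":0,"ry":0,"rz":0,"dx":0,"dy":0,"dz":-0.7,"fingers":45},{"rx":0,"ry":0,"rz":0,"dx":0,"dy":0,"dz":-0.9,"fingers":45},{"rx":0,"ry":0,"rz":0,"dx":0,"dy":0,"dz":-0.9,"fingers":45},{"rx":0,"ry":0,"rz":0,"dx":0,"dy":0,"dz":0,"fingers":45},{"rx":0,"ry":0,"rz":0,"dx":0,"dy":0,"dz":0,"fingers":45}]' 60
python3 - <<'E'
from h import *
save("wrist","w20"); save("scene","s20",(120,300,200,480),2.8); to(489,35,100,1.5)
E
```

```text
time_s: 51.35
position: [537.0, 125.4, 201.3]
eef_rot: [-3.141, -0.041, -0.003]
contact_force: [-0.8, -0.2, -0.2]
width: 44.8
t 51.5 pos [535.99 125.21 199.41] yaw 1.5 tilt 0.06 w 44.9 F [ 0.11  0.59 -0.35] q6 0.16
 now units d: [-1.23  2.22  2.49]
 rz units -0.00; after rot d: [-1.23  2.22  2.49] rotvec tool units [ 0.    0.01 -0.  ]
```

View pics/s20.png

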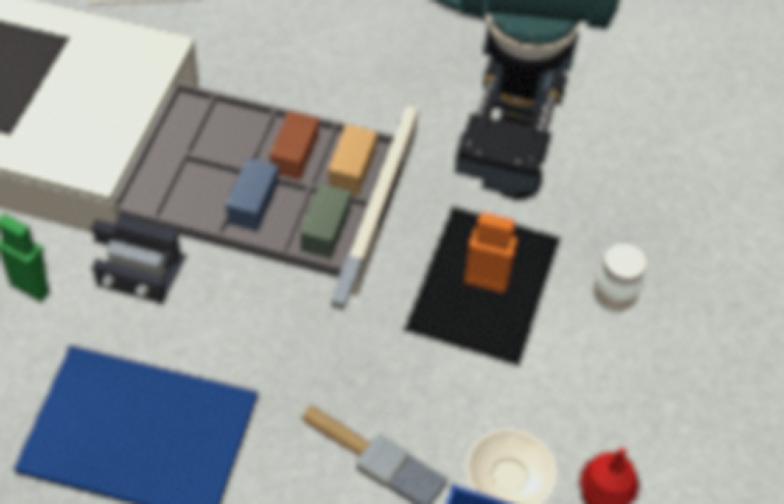

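View pics/w20.png

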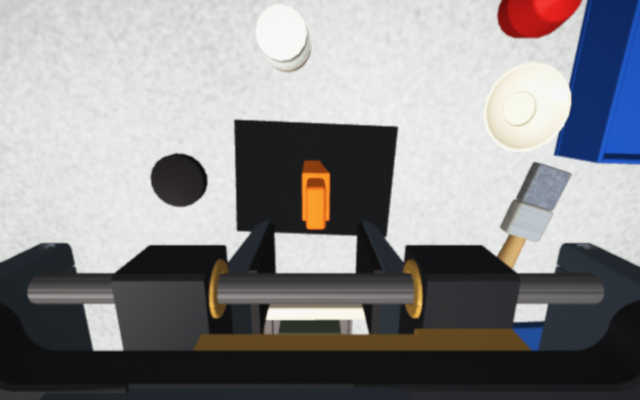

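```bash
python3 -m jog '[{"rx":0,"ry":0,"rz":0,"dx":-0.4,"dy":0.6,"dz":0,"fingers":0},{"rx":0,"ry":0,"rz":0,"dx":-0.5,"dy":0.8,"dz":0,"fingers":0},{"rx":0,"ry":0,"rz":0,"dx":-0.35,"dy":0.75,"dz":0,"fingers":0},{"rx":0,"ry":0,"rz":0,"dx":0,"dy":0,"dz":0,"fingers":0},{"rx":0,"ry":0,"rz":0,"dx":0,"dy":0,"dz":0.8,"fingers":0},{"rx":0,"ry":0,"rz":0,"dx":0,"dy":0,"dz":0.8,"fingers":0},{"rx":0,"ry":0,"rz":0,"dx":0,"dy":0,"dz":0.5,"fingers":0},{"rx":0,"ry":0,"rz":0,"dx":0,"dy":0,"dz":0,"fingers":0},{"rx":0,"ry":0,"rz":0,"dx":0,"dy":0,"dz":0,"fingers":0}]' 60
python3 - <<'E'
from h import *
to(487,37,28,1.5); save("wrist","w21")
E
```

```text
time_s: 52.35
position: [488.8, 38.3, 115.8]
eef_rot: [-3.141, -0.041, 0.002]
contact_force: [0.2, 0.5, 0.1]
width: 0.4
t 52.4 pos [488.76  38.34 115.84] yaw 1.5 tilt 0.08 w 0.4 F [0.18 0.53 0.14] q6 0.00
 now units d: [-0.04  0.03  2.2 ]
 rz units 0.00; after rot d: [-0.04  0.03  2.2 ] rotvec tool units [-0.    0.02  0.  ]
```

View pics/w21.png

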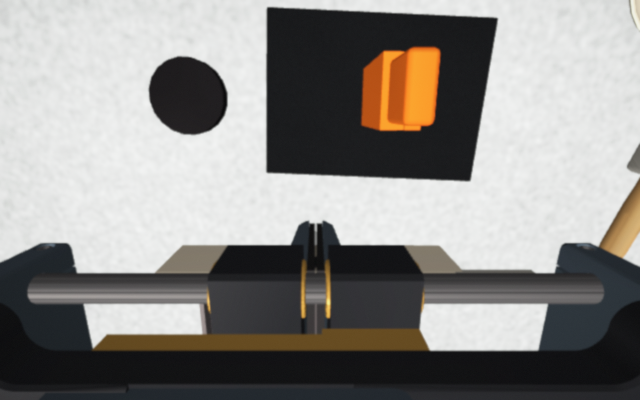

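```bash
python3 -m jog '[{"rx":0,"ry":0,"rz":0,"dx":0,"dy":0,"dz":0.6,"fingers":0},{"rx":0,"ry":0,"rz":0,"dx":0,"dy":0,"dz":0.8,"fingers":0},{"rx":0,"ry":0,"rz":0,"dx":0,"dy":0,"dz":0.6,"fingers":0},{"rx":0,"ry":0,"rz":0,"dx":0,"dy":0,"dz":0.2,"fingers":0},{"rx":0,"ry":0,"rz":0,"dx":0,"dy":0,"dz":0,"fingers":0},{"rx":0,"ry":0,"rz":0,"dx":0,"dy":0,"dz":0,"fingers":0},{"rx":0,"ry":0,"rz":0,"dx":0,"dy":0.2,"dz":0,"fingers":0},{"rx":0,"ry":0,"rz":0,"dx":0,"dy":0.1,"dz":0,"fingers":0},{"rx":0,"ry":0,"rz":0,"dx":0,"dy":0.1,"dz":0,"fingers":0},{"rx":0,"ry":0,"rz":0,"dx":0,"dy":0.1,"dz":0,"fingers":0}]' 60
python3 - <<'E'
from h import *
to(487,0,28,1.5)
E
```

```text
time_s: 53.4
position: [489.5, 17.5, 28.4]
eef_rot: [3.141, 0.04, 0.001]
contact_force: [0.9, 0.5, -0.3]
width: 0.6
t 53.4 pos [489.53  17.54  28.35] yaw 1.5 tilt 0.03 w 0.6 F [ 0.92  0.54 -0.35] q6 -0.04
 now units d: [-0.07  0.44  0.01]
 rz units -0.00; after rot d: [-0.07  0.44  0.01] rotvec tool units [ 0.   -0.01 -0.  ]
```

```bash
python3 -m jog '[{"rx":0,"ry":0,"rz":0,"dx":0,"dy":0.06,"dz":0,"fingers":0},{"rx":0,"ry":0,"rz":0,"dx":0,"dy":0.06,"dz":0,"fingers":0},{"rx":0,"ry":0,"rz":0,"dx":0,"dy":0.1,"dz":0,"fingers":0},{"rx":0,"ry":0,"rz":0,"dx":0,"dy":0.13,"dz":0,"fingers":0},{"rx":0,"ry":0,"rz":0,"dx":0,"dy":0.16,"dz":0,"fingers":0},{"rx":0,"ry":0,"rz":0,"dx":0,"dy":0.18,"dz":0,"fingers":0},{"rx":0,"ry":0,"rz":0,"dx":0,"dy":0.2,"dz":0,"fingers":0},{"rx":0,"ry":0,"rz":0,"dx":0,"dy":0.2,"dz":0,"fingers":0},{"rx":0,"ry":0,"rz":0,"dx":0,"dy":0.2,"dz":0,"fingers":0},{"rx":0,"ry":0,"rz":0,"dx":0,"dy":0.2,"dz":0,"fingers":0}]' 60
python3 - <<'E'
from h import *
to(487,-255,28,1.5)
E
```

```text
time_s: 54.4
position: [490.9, -42.3, 28.0]
eef_rot: [3.141, 0.041, 0.0]
contact_force: [1.0, 2.5, 1.0]
width: 0.8
t 54.4 pos [490.94 -42.3   28.04] yaw 1.5 tilt 0.00 w 0.8 F [1.04 2.51 1.03] q6 -0.16
 now units d: [-0.24  5.31  0.  ]
 rz units -0.00; after rot d: [-0.24  5.31  0.  ] rotvec tool units [ 0. -0. -0.]
```

```bash
python3 -m jog '[{"rx":0,"ry":0,"rz":0,"dx":0,"dy":0.2,"dz":0,"fingers":0},{"rx":0,"ry":0,"rz":0,"dx":0,"dy":0.2,"dz":0,"fingers":0},{"rx":0,"ry":0,"rz":0,"dx":0,"dy":0.2,"dz":0,"fingers":0},{"rx":0,"ry":0,"rz":0,"dx":0,"dy":0.2,"dz":0,"fingers":0},{"rx":0,"ry":0,"rz":0,"dx":0,"dy":0.2,"dz":0,"fingers":0},{"rx":0,"ry":0,"rz":0,"dx":0,"dy":0.2,"dz":0,"fingers":0},{"rx":0,"ry":0,"rz":0,"dx":0,"dy":0.2,"dz":0,"fingers":0},{"rx":0,"ry":0,"rz":0,"dx":0,"dy":0.2,"dz":0,"fingers":0},{"rx":0,"ry":0,"rz":0,"dx":0,"dy":0.2,"dz":0,"fingers":0},{"rx":0,"ry":0,"rz":0,"dx":0,"dy":0.2,"dz":0,"fingers":0}]' 60
python3 - <<'E'
from h import *
to(487,-255,28,1.5); save("wrist","w22"); save("scene","s22",(100,300,120,440),2.4)
E
```

```text
time_s: 55.4
position: [493.0, -122.2, 28.0]
eef_rot: [-3.141, -0.041, -0.0]
contact_force: [1.4, 2.6, 2.5]
width: 0.6
t 55.4 pos [ 493.01 -122.18   28.04] yaw 1.5 tilt 0.00 w 0.6 F [1.39 2.62 2.52] q6 -0.31
 now units d: [-0.24  3.32  0.  ]
 rz units -0.00; after rot d: [-0.24  3.32  0.  ] rotvec tool units [-0. -0. -0.]
```

View pics/s22.png

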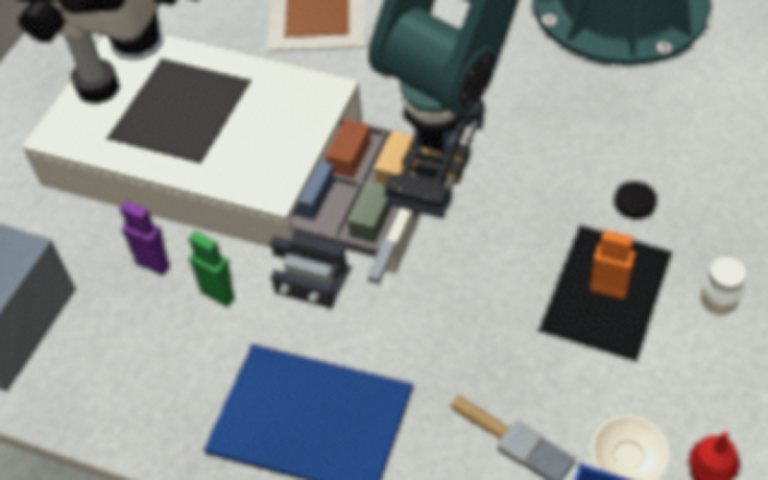

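```bash
python3 -m jog '[{"rx":0,"ry":0,"rz":0,"dx":0,"dy":0.2,"dz":0,"fingers":0},{"rx":0,"ry":0,"rz":0,"dx":0,"dy":0.2,"dz":0,"fingers":0},{"rx":0,"ry":0,"rz":0,"dx":0,"dy":0.2,"dz":0,"fingers":0},{"rx":0,"ry":0,"rz":0,"dx":0,"dy":0.2,"dz":0,"fingers":0},{"rx":0,"ry":0,"rz":0,"dx":0,"dy":0.2,"dz":0,"fingers":0},{"rx":0,"ry":0,"rz":0,"dx":0,"dy":0.2,"dz":0,"fingers":0},{"rx":0,"ry":0,"rz":0,"dx":0,"dy":0.2,"dz":0,"fingers":0},{"rx":0,"ry":0,"rz":0,"dx":0,"dy":0.2,"dz":0,"fingers":0},{"rx":0,"ry":0,"rz":0,"dx":0,"dy":0.18,"dz":0,"fingers":0},{"rx":0,"ry":0,"rz":0,"dx":0,"dy":0.16,"dz":0,"fingers":0}]' 60
python3 - <<'E'
from h import *
to(487,-255,28,1.5)
E
python3 -m jog '[{"rx":0,"ry":0,"rz":0,"dx":0,"dy":0.14,"dz":0,"fingers":0},{"rx":0,"ry":0,"rz":0,"dx":0,"dy":0.13,"dz":0,"fingers":0},{"rx":0,"ry":0,"rz":0,"dx":0,"dy":0.12,"dz":0,"fingers":0},{"rx":0,"ry":0,"rz":0,"dx":0,"dy":0.1,"dz":0,"fingers":0},{"rx":0,"ry":0,"rz":0,"dx":0,"dy":0.1,"dz":0,"fingers":0},{"rx":0,"ry":0,"rz":0,"dx":0,"dy":0.1,"dz":0,"fingers":0}]' 60
```

```text
time_s: 56.5
position: [495.1, -199.7, 28.0]
eef_rot: [3.141, 0.041, 0.0]
contact_force: [-0.8, 1.2, -1.1]
width: 0.3
t 56.5 pos [ 495.08 -199.74   28.05] yaw 1.5 tilt 0.01 w 0.3 F [-0.84  1.24 -1.11] q6 -0.45
 now units d: [-0.24  1.38  0.  ]
 rz units -0.00; after rot d: [-0.24  1.38  0.  ] rotvec tool units [ 0. -0. -0.]
time_s: 57.1
position: [495.9, -227.0, 28.1]
eef_rot: [3.141, 0.041, 0.0]
contact_force: [-0.5, 1.8, 0.1]
width: 0.5
```

```bash
python3 -m jog '[{"rx":0,"ry":0,"rz":0,"dx":0,"dy":0.1,"dz":0,"fingers":0},{"rx":0,"ry":0,"rz":0,"dx":0,"dy":0.1,"dz":0,"fingers":0},{"rx":0,"ry":0,"rz":0,"dx":0,"dy":0.1,"dz":0,"fingers":0},{"rx":0,"ry":0,"rz":0,"dx":0,"dy":0.1,"dz":0,"fingers":0},{"rx":0,"ry":0,"rz":0,"dx":0,"dy":0.1,"dz":0,"fingers":0}]' 60
python3 -m jog '[{"rx":0,"ry":0,"rz":0,"dx":0,"dy":0.1,"dz":0,"fingers":0},{"rx":0,"ry":0,"rz":0,"dx":0,"dy":0.06,"dz":0,"fingers":0}]' 60
python3 - <<'E'
from h import *
to(487,-255,28,1.5); save("scene","s23",(100,300,120,440),2.4)
E
```

```text
time_s: 57.6
position: [496.3, -246.6, 28.1]
eef_rot: [-3.141, -0.041, 0.0]
contact_force: [-0.1, 3.3, 1.9]
width: 0.2
time_s: 57.8
position: [496.3, -250.9, 28.1]
eef_rot: [-3.137, -0.038, 0.002]
contact_force: [12.9, 55.2, 21.8]
width: 0.5
t 57.8 pos [ 496.28 -250.93   28.05] yaw 1.4 tilt 0.25 w 0.5 F [12.93 55.24 21.81] q6 -0.54
 now units d: [-0.23  0.1   0.  ]
 rz units -0.02; after rot d: [-0.23  0.1   0.  ] rotvec tool units [-0.05  0.01 -0.02]
```

View pics/s23.png

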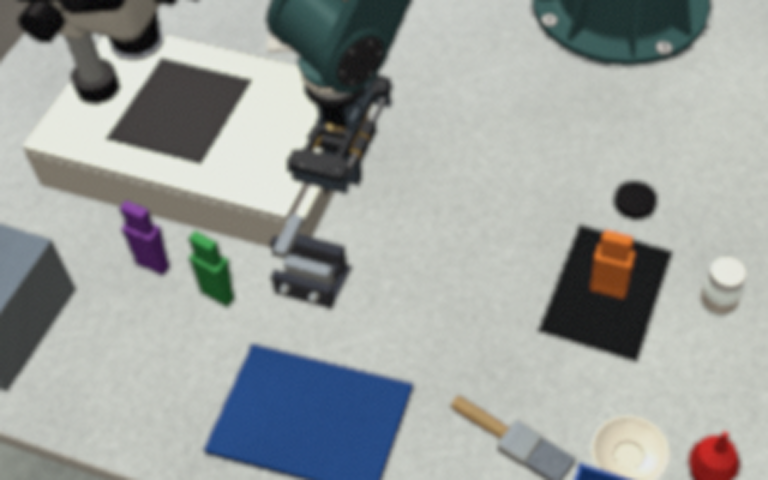

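```bash
python3 -m jog '[{"rx":0,"ry":0,"rz":0,"dx":0,"dy":-0.1,"dz":0,"fingers":0},{"rx":0,"ry":0,"rz":0,"dx":0,"dy":-0.3,"dz":0,"fingers":0},{"rx":0,"ry":0,"rz":0,"dx":0,"dy":-0.6,"dz":0,"fingers":0},{"rx":0,"ry":0,"rz":0,"dx":0,"dy":-0.8,"dz":0,"fingers":0},{"rx":0,"ry":0,"rz":0,"dx":0,"dy":-0.8,"dz":0,"fingers":0},{"rx":0,"ry":0,"rz":0,"dx":0,"dy":-0.5,"dz":-0.6,"fingers":0},{"rx":0,"ry":0,"rz":0,"dx":0,"dy":0,"dz":-0.8,"fingers":0},{"rx":0,"ry":0,"rz":0,"dx":0,"dy":0,"dz":-0.8,"fingers":0},{"rx":0,"ry":0,"rz":0,"dx":0,"dy":0,"dz":-0.8,"fingers":0},{"rx":0,"ry":0,"rz":0,"dx":0,"dy":0,"dz":0,"fingers":0}]' 30
python3 - <<'E'
from h import *
to(487,-255,28,1.5); p,d=save("scene","s24",(100,220,140,300),4.5); save("wrist","w24"); save("top","t24",(130,300,150,450),2.6)
for n in ("scene","top"):
    p,d=viewer.grab_frame(n); P=deproj(n,d)
    f=P[(abs(P[:,2]-58)<5)&(P[:,0]>380)&(P[:,0]<650)&(P[:,1]<-230)&(P[:,1]>-300)]
    if len(f): print(n,len(f),np.percentile(f,[2,50,98],axis=0))
E
```

```text
time_s: 58.85
position: [495.3, -129.5, 151.8]
eef_rot: [3.139, 0.041, 0.009]
contact_force: [0.6, 0.1, -0.3]
width: 0.6
t 58.9 pos [ 495.32 -129.52  151.83] yaw 1.5 tilt 0.36 w 0.6 F [ 0.55  0.14 -0.26] q6 -0.33
 now units d: [-0.31  3.12  3.1 ]
 rz units 0.00; after rot d: [-0.29  3.13  3.1 ] rotvec tool units [ 0.03 -0.07  0.  ]
scene 262 [[ 383.58 -289.22   53.31]
 [ 505.58 -272.72   59.93]
 [ 631.93 -263.78   62.68]]
top 290 [[ 385.74 -284.12   53.77]
 [ 493.62 -274.72   60.09]
 [ 602.56 -265.59   62.83]]
```

View pics/s24.png

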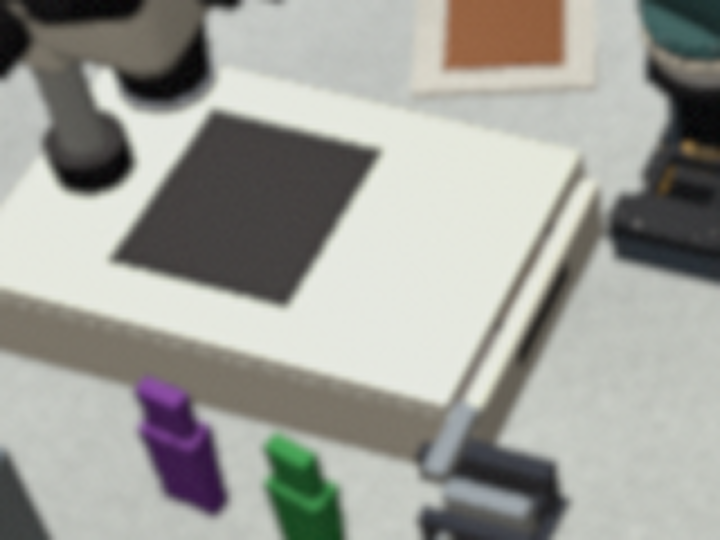

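View pics/t24.png

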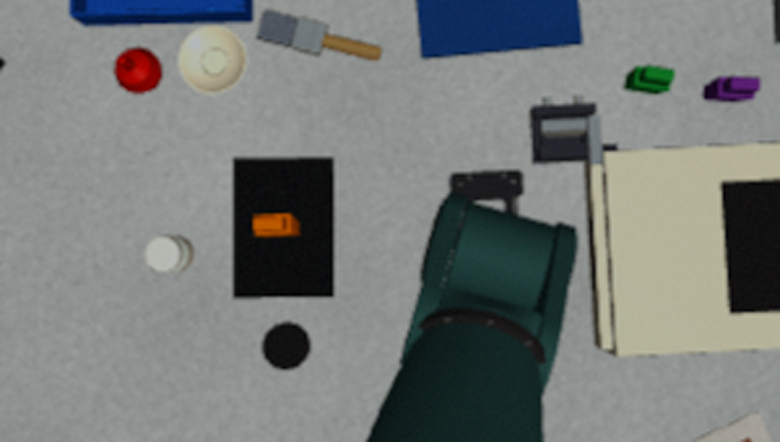

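View pics/w24.png

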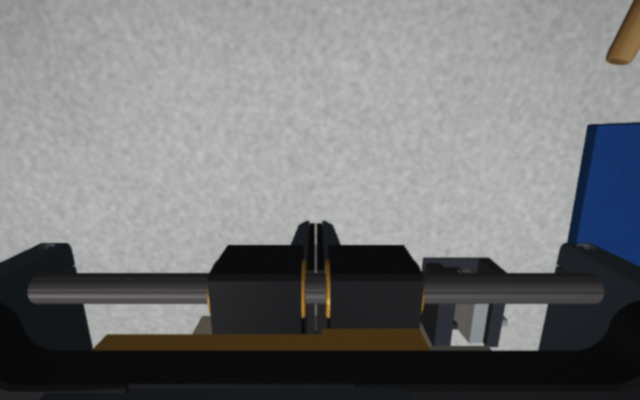

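```bash
python3 -m jog '[{"rx":0,"ry":0,"rz":1,"dx":0,"dy":0,"dz":-0.5,"fingers":0},{"rx":0,"ry":0,"rz":1,"dx":0,"dy":0,"dz":-0.5,"fingers":0},{"rx":0,"ry":0,"rz":1,"dx":0,"dy":0,"dz":0,"fingers":0},{"rx":0,"ry":0,"rz":1,"dx":0,"dy":0,"dz":0,"fingers":0},{"rx":0,"ry":0,"rz":1,"dx":0,"dy":0,"dz":0,"fingers":0},{"rx":0,"ry":0,"rz":1,"dx":0,"dy":0,"dz":0,"fingers":0},{"rx":0,"ry":0,"rz":1,"dx":0,"dy":0,"dz":0,"fingers":0},{"rx":0,"ry":0,"rz":1,"dx":0,"dy":0,"dz":0,"fingers":0},{"rx":0,"ry":0,"rz":1,"dx":0,"dy":0,"dz":0,"fingers":0},{"rx":0,"ry":0,"rz":1,"dx":0,"dy":0,"dz":0,"fingers":0}]' 30 >/dev/null
python3 -m jog '[{"rx":0,"ry":0,"rz":1,"dx":0,"dy":0,"dz":0,"fingers":0},{"rx":0,"ry":0,"rz":1,"dx":0,"dy":0,"dz":0,"fingers":0},{"rx":0,"ry":0,"rz":1,"dx":0,"dy":0,"dz":0,"fingers":0},{"rx":0,"ry":0,"rz":1,"dx":0,"dy":0,"dz":0,"fingers":0},{"rx":0,"ry":0,"rz":1,"dx":0,"dy":0,"dz":0,"fingers":0},{"rx":0,"ry":0,"rz":1,"dx":0.5,"dy":0.4,"dz":0,"fingers":0},{"rx":0,"ry":0,"rz":1,"dx":0.8,"dy":0.4,"dz":0,"fingers":0},{"rx":0,"ry":0,"rz":1,"dx":0.8,"dy":0.2,"dz":0,"fingers":0},{"rx":0,"ry":0,"rz":0,"dx":0.3,"dy":0,"dz":0,"fingers":0},{"rx":0,"ry":0,"rz":0,"dx":0,"dy":0,"dz":0,"fingers":0}]' 30
python3 - <<'E'
from h import *
to(487,-255,28,-88.5); p,d=save("wrist","w25")
c=cam("wrist"); rc=np.argwhere(d>0); rc=rc[rc[:,0]<230]; P=deproj("wrist",d,rc,c)
for x in range(520,620,15):
    q=P[abs(P[:,0]-x)<5]; f=q[(abs(q[:,2]-62)<4)]; pl=q[(abs(q[:,2]-82)<4)]
    print(x, "front top y",f[:,1].min() if len(f) else None,f[:,1].max() if len(f) else None,len(f),"plinth ymax",pl[:,1].max() if len(pl) else None)
E
```

```text
time_s: 61.1
position: [469.8, -233.0, 187.1]
eef_rot: [2.249, -2.193, -0.002]
contact_force: [-0.5, -0.5, -0.1]
width: 0.5
t 61.1 pos [ 469.84 -232.99  187.09] yaw -88.5 tilt 0.08 w 0.5 F [-0.46 -0.53 -0.06] q6 1.04
 now units d: [ 0.56 -0.42  3.98]
 rz units -0.01; after rot d: [ 0.56 -0.41  3.98] rotvec tool units [ 0.01  0.01 -0.01]
520 front top y -282.3897766733202 -267.47525211003284 192 plinth ymax -282.3724140099572
535 front top y -282.0970656023453 -267.0013344820974 205 plinth ymax -282.01551617441913
550 front top y -281.64401282958966 -266.6392730953592 215 plinth ymax -281.62944469792916
565 front top y -281.369658530802 -266.1809291195249 215 plinth ymax -281.1781079284422
580 front top y -280.885499381391 -265.70551606501516 228 plinth ymax -280.67513976672376
595 front top y -280.16379758048754 -265.38159720021514 238 plinth ymax -280.2260859056872
610 front top y -265.3432925140544 -264.79154176623115 22 plinth ymax -279.7939763035193
```

View pics/w25.png

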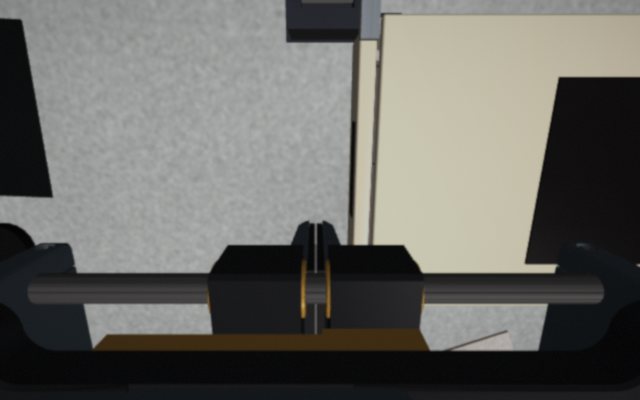

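```bash
python3 - <<'E'
from h import *
save("scene","s26",(80,320,120,520),2)
E
```

```text
(no output)
```

View pics/s26.png

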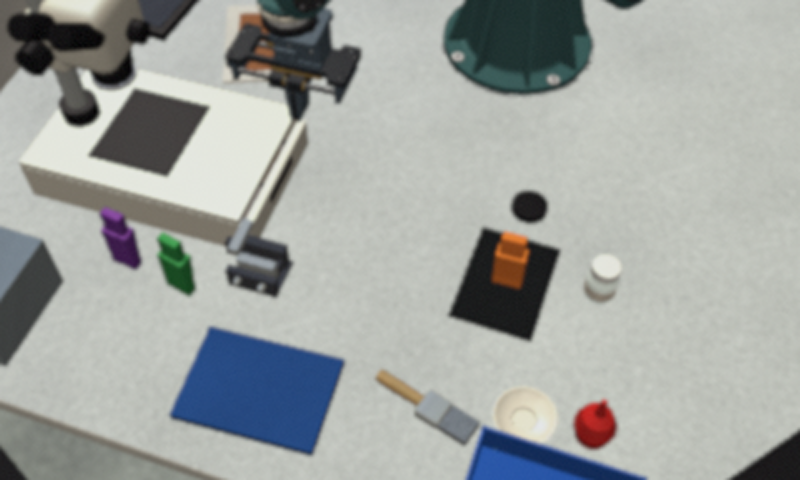

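```bash
python3 - <<'E'
from h import *
print(status.sense()["contact_force"], job.job_done())
E
```

```text
the job is handed in; nothing more can be done
[ 1.19 -0.66 -0.26] None
```

The job is handed in, finished at about 61 s of the 210 s allowed.

- **Bars:** four were on the table: brick red, grey-green, sandy yellow and slate blue. No white marble bar (bar1) showed in any view. Each of the four was seen lying flat in its own front or middle bay just before I closed the drawer. I could not see them after that.
- **Wedge:** I rocked it about 11 mm towards the drawer front and then towards the microscope, twice each way. I then drew it straight up against about 28 N, which fell to about zero as it came free. It now stands upright on the black mat.
- **Drawer:** I pushed it until it stopped hard. The fingers read about 55 N for a moment at the stop, below the 120 N wrist limit. The last wrist-camera measurement shows the front's inner edge level with the plinth face, with no measurable gap. The front did not come back out when I withdrew.
- **Last checks:** in the final picture the jar, lens cap, brush, dish, blower and the two look-alike wedges looked to be where they started. The arm was clear of everything.
- **Disagreements:** none of the checks failed. Bar positions from the three cameras differed by up to about 4 mm, apart from one outlier of about 8 mm.

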